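# Add a slate to the pile under the recipe stand's weighted arm

## Robot

A 6-joint arm with a two-finger parallel gripper is mounted at the origin on the work surface. World frame = base frame: x ahead of the robot, y to its left, z up, the work surface at z = 0. Lengths are in mm, angles in degrees, forces in N, time in s.
With the tool pointing down it reaches from about 350 to 850 mm from the base axis. Payload 8.1 kg.
Tool frame: the origin (TCP) lies at the very end of the fingers, on their centre line; the grasp point (between the pads) lies 19 mm behind it (r.grip_depth is the distance from the TCP to the grasp point, in mm); z points along the fingers, y is the direction in which the jaws open and shut (so a half turn about z gives the same grasp; the last joint's range is limited). The gripper opens to 85 mm and grips with 20 to 120 N. Pads are 22 mm wide; open, the fingers measure 114 mm over their backs; the gripper's body (76 mm by 85 mm) begins 54 mm behind the grasp point. The pads swing forward as they close: fully open they stand 13 mm farther back than shut.
Start: joints at [58.934, 7.471, 85.268, -0, 87.261, -4.893], TCP at [264.627, 538.496, 231.292] pointing down, gripper open.
Joint ranges: [-169.43, 169.43], [-51.17, 129.36], [1.28, 143.12], [-76.62, 256.62], [0, 156.53], [-152.29, 152.29]. Speed limits (degrees/s): [136.94, 136.94, 159.86, 180, 180, 180].

## Interface

Orientations are given as [roll, pitch, yaw] about the fixed x, y, z axes, in that order (R = Rz(yaw) Ry(pitch) Rx(roll)).
In Python, from bench import status, viewer, hand_in, r gives the robot as it stands.
- The arm moves only by the shell command python3 -m crank 'ROWS' [OPENING] [FORCE]. ROWS is a JSON object of lists of equal length, an entry for each row: "slide": the shift along the tool's x, y, z in m, a list of three; "twist": the turn about the tool's z in rad. A call has 1 to 8 rows; each row shifts and turns the commanded pose from where the row before left it, along the tool's axes as they then stand; what a row does not reach is not made up. A row lasts 1/10 s, in which the tool goes at most 50 mm and 8.59 degrees, less where a joint would pass 70% of its speed; a pose out of reach is approached as far as the arm can. A call with a gripper value outside its range is refused whole. OPENING is the closure, from 0 (fully open) to 1 (shut), set as the call begins (- or left out, the last holds). The fingers move at their own pace and stop on an object; FORCE is the grip in N (left out, the last holds). Time passes only in rows, so rows that do not move let the fingers close. It gives the time, the measured TCP pose, the force and the opening at its end, in the units of the state.
- status.sense(): the state, without advancing time (a new reading comes with each control period).
- viewer.snapshot(name): name is "scene" or "side" or "wrist"; returns a dict with "img" (384x512x3 uint8, red, green, blue), "fx", "fy", "cx", "cy" (pixels), "R" (3x3) and "t" (3): a world point X has camera coordinates R X + t; the wrist camera has in their place "hand_eye" (4x4, takes a point from camera to tool coordinates, whose origin is the TCP and whose axes are the flange's). Camera axes: x right, y down, z forward; pixel columns grow to the right and rows downward; lengths in mm; the calibration is good to about 2 mm. A picture is of the moment at which its call begins: read the wrist's pose just before it. There is no depth.
- hand_in(): hands the job in, once; it reports no verdict.
The state is a dict: "time": time; "joint_pos": joint angles; "qd": joint speeds; "joint_efforts": joint torques, N m; "tool_pos": TCP position; "tcp_rot": TCP orientation; "ft_force": force on the tool from outside, world axes, zero at the start; "wrist_torque": the same for the moment, N m; "finger_gap": finger opening in mm.
Only numpy, scipy, OpenCV 4.12 (cv2) and the standard library are available. Lean on these libraries where they do the work, as an engineer would, in place of code of your own. Each camera call takes 0.05 s, during which the arm holds its last target.

## Task

Tip the recipe stand's weighted hold-down arm right back until it stays up by itself, and lay the loose slate flat and square on top of the slates in the stand, its lower end down at the ledge. Then bring the arm down gently, without letting it drop, so that it holds the whole pile. Leave everything else where it is.

Things in the scene. Friction and masses are not known exactly. Their poses are not given: they have to be found in the camera images.
- new_slate: the loose slate to add: a plain dark grey slate tablet 150 x 60 x 8 mm, 0.13 to 0.27 kg, lying flat on the worktop. Origin: centre of its underside; x along its length, y across its width, z up through its thickness.
- pile_lower: the lower of the two like slates (150 x 60 x 8 mm) already in the stand, lying directly on the bed. Origin: centre of its underside, x along its length up the slope, z out of the bed.
- pile_upper: the upper of the two slates already in the stand, lying square on the first, with the hold-down arm's foot on it; the new slate goes on top of this one. Origin and axes as for the lower slate.
- bed: sloping bed panel of the bamboo recipe stand, 124 mm wide, rising at 30 degrees, facing the robot. Origin: on its surface, mid-width, at the ledge's inner face, 30 mm above the worktop; x up the slope, y across, z square out of it. It ends at x = 205 mm, no side walls. The ledge (x -12 to 0) stands 30 mm out. Slates lie lengthwise, lower ends at the ledge: origin at x = 75, y = 0.
- stand: the whole stand, fixed to the worktop (its yaw varies): 205 mm deep, 124 mm wide, 135 mm high at the head, 160 mm at the hinge lugs on top. Origin: centre of its foot, on the worktop; x from the ledge towards the head (level), z up. The bed's origin is 85 mm before it.
- hold_arm (a joint): angle (rad) of the steel hold-down arm on its hinge at the head of the bed. 0: foot on the two slates, about 0.11: on three. It grows as the arm is lifted and tips back away from the ledge. No spring, free-running: below about 1.6 its weight (0.26 kg) makes it fall onto the pile (about 2 N at the foot), beyond about 1.65 it tips back and stays up on its stop at 1.95.
- hold_hinge (a point): the arm's hinge axis, at x = 190, y = 0, z = 30 mm in the bed's frame; the axis runs along the bed's y. Lifting turns the arm about +y of the bed.
- hold_weight (a point): centre of the arm's weight and handle: a smooth steel cylinder, diameter 26 mm, 44 mm long across the stand (bed's y), flat ends free on both sides: pinched across its ends it turns between the fingers. With the arm at 0 it is at x = 128, z = 75 mm in the bed's frame, 62 mm down the slope from the hinge and 45 mm farther out. A stalk 10 x 12 mm joins it to the arm, a flat bar 16 mm wide.
- hold_foot (a point): the arm's rubber foot that presses on the pile: a round bar 10 mm in diameter and 48 mm long across the end of the arm, 75 mm from the hinge; this point is its centre (at x = 115 mm in the bed's frame when down).
- salt_box: bystander, to be left alone: bamboo salt box with a sliding lid, 105 x 85 x 71 mm, standing on the black bracket shelf along the far edge (100 mm high). Origin: centre of its underside.
- timer: bystander, to be left alone: round chrome kitchen timer, 74 mm across, 52 mm high, standing on the black bracket shelf along the far edge (100 mm high). Origin: centre of its underside.
- egg_separator: bystander, to be left alone: clear plastic egg separator cup, 72 mm across with two short lugs, 30 mm high, standing on the black bracket shelf along the far edge (100 mm high). Origin: centre of its underside.
- yellow_jar: bystander, to be left alone: closed yellow jar, 72 mm across, 100 mm high, standing on the black bracket shelf along the far edge (100 mm high). Origin: centre of its underside.
- spoon_rest: bystander, to be left alone: white ceramic spoon rest shaped like a leaf, 140 x 70 mm, 15 mm high, on the worktop. Origin: centre of its underside.
- pepper_mill: bystander, to be left alone: dark wooden pepper mill, 54 mm across, 140 mm high, on the worktop. Origin: centre of its underside.
- ramekin: bystander, to be left alone: white ramekin, 86 mm across, 45 mm high, on the worktop. Origin: centre of its underside.
- oil_bottle: bystander, to be left alone: green oil bottle, 66 mm across, 210 mm high, on the worktop. Origin: centre of its underside.
Things that resemble listed ones, but are neither listed nor needed, are in the scene too. Leave any purple look-alike of the pile_upper alone.

How it is judged:
By the outcome, as a careful person would: the job done as asked, in the order asked, and still so for the second after the job is handed in, with the robot touching nothing.
It also fails if it takes over 70 s, if anything falls off the work surface, if the arm or the gripper's body presses on something with over 40 N, if the wrist force passes 120 N, or if a joint passes its speed limit or range.

## Working session

There is one attempt and no reset: what is moved stays moved. The work goes in short steps, Python scripts to look and compute and a shell command to move; the robot and the scene stay as the last step left them, time stands still between calls to the robot, and variables do not carry over. Pictures are saved under pics/ and viewed, and the job is handed in when it is done.

```bash
ls; mkdir -p pics
python3 - <<'E'
from bench import status, viewer, r
import cv2
print(status.sense())
for n in ["scene","side","wrist"]:
    s=viewer.snapshot(n); cv2.imwrite(f"pics/{n}0.png",cv2.cvtColor(s["img"],cv2.COLOR_RGB2BGR))
    print(n,{k:v for k,v in s.items() if k!="img"})
print(dir(r), r.grip_depth)
E
```

```text
pics
{'time': 0.0, 'joint_pos': array([ 5.89350203e+01,  7.51531295e+00,  8.53297880e+01,  1.15943809e-03,
        8.72601203e+01, -4.89422892e+00]), 'qd': array([-0.08907911, -0.05490625,  0.12214971,  0.07499009,  0.13910188,
        0.03206775]), 'joint_efforts': array([-2.52841583e-04, -5.69410586e+01, -5.00544333e+01, -4.31786812e-04,
        1.51517481e-02, -2.81658413e-05]), 'tool_pos': array([264.33147522, 538.03065582, 230.23740553]), 'tcp_rot': array([-1.79895261e+02, -1.01308954e-02,  1.53829183e+02]), 'ft_force': array([-0.11933516, -0.34185352, -0.03129039]), 'wrist_torque': array([-0.03166765,  0.00278261,  0.00286354]), 'finger_gap': 85.62969417529686}
scene {'fx': 393.2287469330721, 'fy': 393.2287469330721, 'cx': 257.64792571030915, 'cy': 192.89506951847918, 'R': array([[ 0.72982557,  0.68356692, -0.00953432],
       [ 0.56168965, -0.60753387, -0.56161137],
       [-0.38969138,  0.40452301, -0.82734622]]), 't': array([-408.80755524, -270.18635684, 1487.21018806])}
side {'fx': 463.60585395784364, 'fy': 463.60585395784364, 'cx': 256.7032197757211, 'cy': 193.204674269494
[... 386 characters left out ...]
3e-01,
         8.30262566e+01],
       [ 9.99999891e-01,  4.49296660e-04, -1.25487036e-04,
        -5.35554130e-02],
       [ 2.64625761e-04, -3.24826369e-01,  9.45773630e-01,
        -1.42289029e+02],
       [ 0.00000000e+00,  0.00000000e+00,  0.00000000e+00,
         1.00000000e+00]])}
['PlanningError', '__class__', '__delattr__', '__dict__', '__dir__', '__doc__', '__eq__', '__format__', '__ge__', '__getattribute__', '__getstate__', '__gt__', '__hash__', '__init__', '__init_subclass__', '__le__', '__lt__', '__module__', '__ne__', '__new__', '__reduce__', '__reduce_ex__', '__repr__', '__setattr__', '__sizeof__', '__str__', '__subclasshook__', '__weakref__', 'grip_depth'] 18.700000000000003
```

View pics/scene0.png

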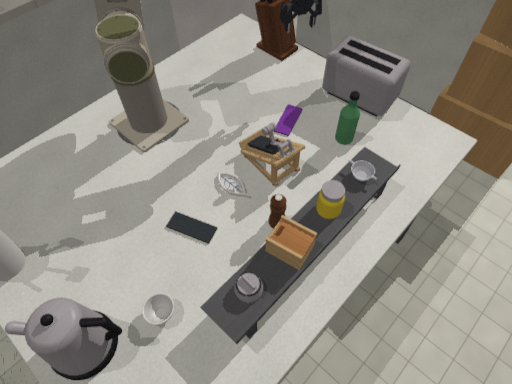

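View pics/side0.png

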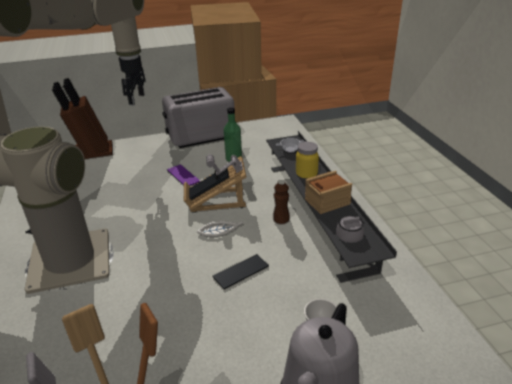

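View pics/wrist0.png

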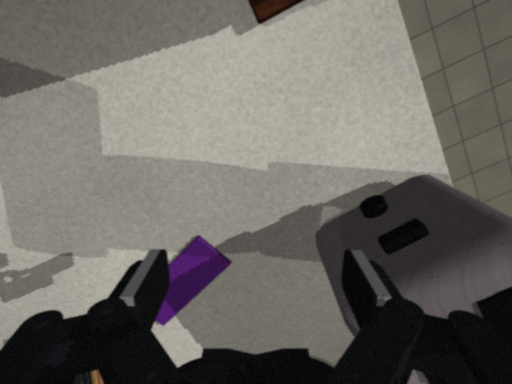

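The scene view shows the slate near (192,228), the stand near (272,152), and the purple look-alike near (289,120). In the side view the slate is near (241,271) and the stand near (215,187). Next I'll take enlarged crops.

Run:
```python
import cv2
def crop(n,x0,y0,x1,y1,f,out):
    i=cv2.imread(f"pics/{n}.png")[y0:y1,x0:x1]; i=cv2.resize(i,None,fx=f,fy=f,interpolation=cv2.INTER_CUBIC); cv2.imwrite(f"pics/{out}.png",i)
crop("scene0",230,110,320,190,8,"s_stand")
crop("side0",170,140,260,220,8,"d_stand")
crop("scene0",155,200,230,250,8,"s_slate")
crop("side0",200,245,280,295,8,"d_slate")
```

```text
(no output)
```

View pics/s_stand.png

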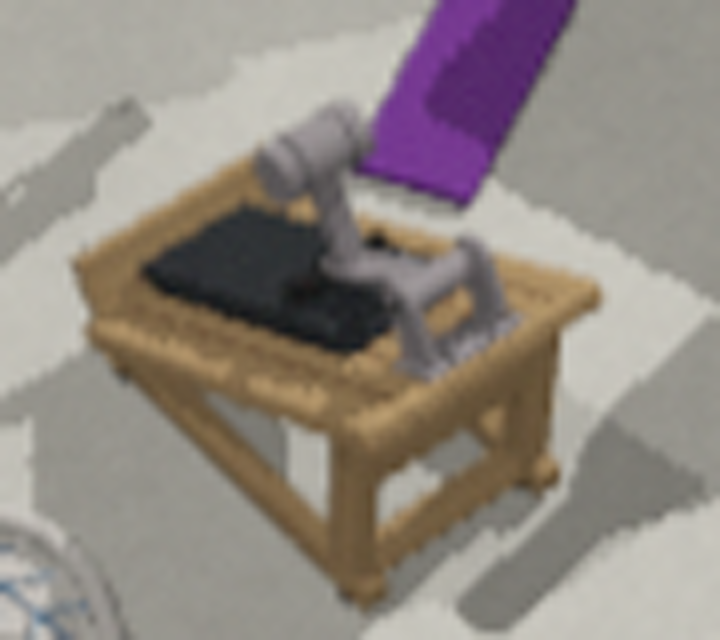

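View pics/d_stand.png

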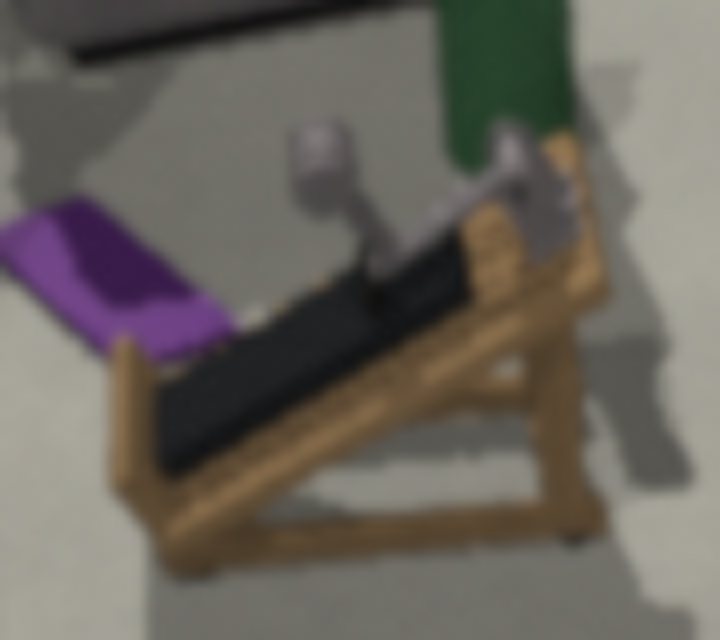

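View pics/s_slate.png

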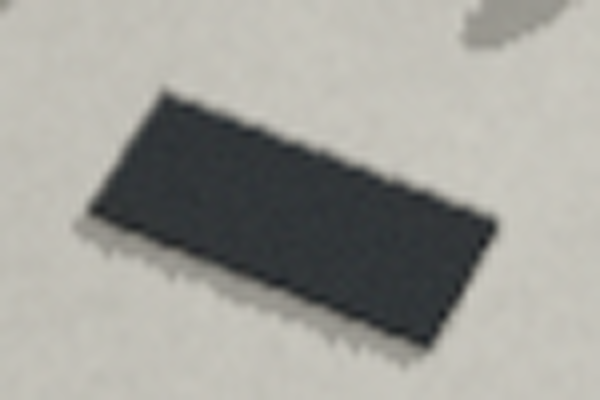

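View pics/d_slate.png

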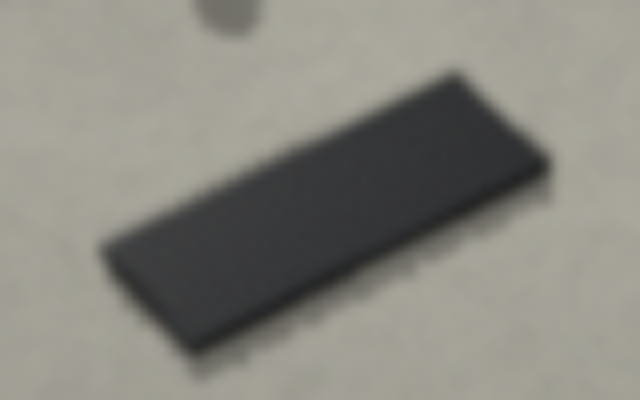

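```bash
cat > h.py <<'E'
import numpy as np, cv2, json
from scipy.optimize import least_squares
from scipy.spatial.transform import Rotation as Rn
CAM={}
def cams():
    from bench import viewer
    return CAM
K=lambda s:(s["fx"],s["fy"],s["cx"],s["cy"])
S={"scene":dict(fx=393.2287469330721,fy=393.2287469330721,cx=257.64792571030915,cy=192.89506951847918,R=np.array([[0.72982557,0.68356692,-0.00953432],[0.56168965,-0.60753387,-0.56161137],[-0.38969138,0.40452301,-0.82734622]]),t=np.array([-408.80755524,-270.18635684,1487.21018806])),
"side":dict(fx=463.60585395784364,fy=463.60585395784364,cx=256.7032197757211,cy=193.20467426949492,R=np.array([[0.96198492,-0.27220423,-0.02213299],[-0.16906017,-0.52989597,-0.83104087],[0.21448466,0.80319059,-0.55577082]]),t=np.array([-543.1746179,193.75301381,1342.11490274]))}
HE=np.array([[3.84171435e-04,-9.45773561e-01,-3.24826453e-01,8.30262566e+01],[9.99999891e-01,4.49296660e-04,-1.25487036e-04,-5.35554130e-02],[2.64625761e-04,-3.24826369e-01,9.45773630e-01,-1.42289029e+02],[0,0,0,1]])
WK=(304.7586577042751,304.7586577042751,255.0657603341122,189.48034418050904)
def proj(c,X):
    s=S[c]; p=s["R"]@np.asarray(X,float)+s["t"]; return np.array([s["fx"]*p[0]/p[2]+s["cx"],s["fy"]*p[1]/p[2]+s["cy"]])
def wproj(pos,rpy,X):
    R=Rn.from_euler("xyz",rpy,degrees=True).as_matrix()
    p=R.T@(np.asarray(X,float)-pos); p=HE[:3,:3].T@(p-HE[:3,3]); return np.array([WK[0]*p[0]/p[2]+WK[2],WK[1]*p[1]/p[2]+WK[3]])
def tri(obs):
    f=lambda X:np.concatenate([proj(c,X)-u for c,u in obs]); q=least_squares(f,[500,100,50]); return q.x,np.abs(q.fun).max()
def Rz(d): return Rn.from_euler("z",d,degrees=True).as_matrix()
B=Rn.from_euler("y",-30,degrees=True).as_matrix()
def bed2w(st,p): # st=(x,y,yaw)
    return Rz(st[2])@(np.array([-85,0,30])+B@np.asarray(p,float))+np.array([st[0],st[1],0])
def w2bed(st,X):
    return B.T@(Rz(-st[2])@(np.asarray(X,float)-np.array([st[0],st[1],0]))-np.array([-85,0,30]))
E
python3 - <<'E'
from h import *
c=lambda u,v,o:np.array([(u+.5)/8-.5+o[0],(v+.5)/8-.5+o[1]])
so=(155,200);do=(200,245)
sc=[(165,92),(90,212),(430,350),(498,220)]; sd=[(103,250),(195,345),(550,160),(457,70)]
for i in range(4):
  pass
# scene A(165,92): which side corner? triangulate options
for a in sc:
  for b in sd:
    X,e=tri([("scene",c(*a,so)),("side",c(*b,do))])
    if e<3: print(a,b,X.round(1),e.round(2))
print("weight",tri([("scene",c(315,148,(230,110))),("side",c(322,167,(170,140)))]))
obs=[("scene",(128,0,75),(315,150)),("side",(128,0,75),(322,167)),
("scene",(0,-30,16),(145,268)),("scene",(0,30,16),(245,207)),("side",(0,-30,0),(170,475)),("scene",(150,-30,16),(350,345)),("side",(150,-30,16),(468,235))]
def f(st):
  r=[]
  for cm,p,u in obs: r+=list(proj(cm,bed2w(st,p))-c(*u,(230,110) if cm=="scene" else (170,140)))
  return np.array(r)
q=least_squares(f,[550,200,0],loss="soft_l1"); print(q.x); print(f(q.x).reshape(-1,2).round(1))
E
```

```text
(165, 92) (103, 250) [ 383.8 -195.2    9.4] 0.29
(90, 212) (195, 345) [ 404.3 -250.2   10.7] 0.0
(90, 212) (457, 70) [ 484.6 -282.2  139.5] 1.84
(430, 350) (550, 160) [ 543.1 -199.6    9.5] 0.48
(498, 220) (195, 345) [ 434.2  -83.9 -163.4] 1.91
(498, 220) (457, 70) [ 523.6 -145.4   11.7] 0.04
weight (array([458.14002304, 163.3987647 , 162.64918702]), np.float64(0.3190859011840246))
[471.635162   166.12350718  -5.76083361]
[[ 1.3  0.5]
 [ 0.2  0.1]
 [-0.2  0.2]
 [ 0.3 -0.7]
 [ 0.9  2.5]
 [-0.  -2. ]
 [-1.1  5.4]]
```

Run:
```python
from h import *
c=lambda u,v,o:np.array([(u+.5)/8-.5+o[0],(v+.5)/8-.5+o[1]])
obs=[("scene",(128,0,75),(315,150)),("side",(128,0,75),(322,167)),
("scene",(0,-30,16),(145,268)),("scene",(0,30,16),(245,207)),("scene",(150,-30,8),(348,350)),("side",(0,30,16),(160,385)),("side",(150,-30,8),(470,285)),
("scene",(205,62,0),(600,293)),("scene",(205,-62,0),(345,432)),("scene",(-12,-62,30),(78,265)),("scene",(-12,62,30),(258,155)),("side",(-12,-62,30),(118,340)),("scene",(128,-22,75),(275,174)),("scene",(128,22,75),(350,128)),("scene",(190,0,30),(435,285)),("side",(190,0,30),(512,160))]
def f(st):
  r=[]
  for cm,p,u in obs: r+=list(proj(cm,bed2w(st,p))-c(*u,(230,110) if cm=="scene" else (170,140)))
  return np.array(r)
q=least_squares(f,[550,200,0],loss="soft_l1"); print(q.x)
for o,e in zip(obs,f(q.x).reshape(-1,2).round(1)): print(o,e)
st=q.x
im=[cv2.imread("pics/scene0.png"),cv2.imread("pics/side0.png")]
for n,p in [("weight",(128,0,75)),("hinge",(190,0,30)),("foot",(115,0,21)),("bed0",(0,0,0)),("upper c",(75,0,16))]: print(n,bed2w(st,p).round(1))
print(Rn.from_matrix(Rz(st[2])).as_euler("xyz",degrees=True))
```

```text
[470.57501689 162.22342012  -9.20329246]
('scene', (128, 0, 75), (315, 150)) [0.4 0.9]
('side', (128, 0, 75), (322, 167)) [0.1 0.6]
('scene', (0, -30, 16), (145, 268)) [-0.3 -0.4]
('scene', (0, 30, 16), (245, 207)) [ 0.9 -0.7]
('scene', (150, -30, 8), (348, 350)) [-1.   0.1]
('side', (0, 30, 16), (160, 385)) [-1.4  0.5]
('side', (150, -30, 8), (470, 285)) [-0.6  1.9]
('scene', (205, 62, 0), (600, 293)) [ 0.6 -0.9]
('scene', (205, -62, 0), (345, 432)) [2.  0.8]
('scene', (-12, -62, 30), (78, 265)) [-2.4  0.1]
('scene', (-12, 62, 30), (258, 155)) [ 3.3 -2.4]
('side', (-12, -62, 30), (118, 340)) [-2.  20.5]
('scene', (128, -22, 75), (275, 174)) [-0.1  1.1]
('scene', (128, 22, 75), (350, 128)) [1.4 0.5]
('scene', (190, 0, 30), (435, 285)) [0.7 0.1]
('side', (190, 0, 30), (512, 160)) [0.2 1.8]
weight [459.1 164.1 159. ]
hinge [534.3 151.9 151. ]
foot [474.6 161.6 105.7]
bed0 [386.7 175.8  30. ]
upper c [442.9 166.7  81.4]
[ 0.          0.         -9.20329246]
```

```bash
cat >> h.py <<'E'
def togo(target,yaw):
    from bench import status
    s=status.sense(); R=Rn.from_euler("xyz",s["tcp_rot"],degrees=True).as_matrix()
    d=R.T@(np.asarray(target,float)-s["tool_pos"]); dy=(yaw-s["tcp_rot"][2]+180)%360-180
    print("t",round(s["time"],2),"pos",s["tool_pos"].round(1),"rpy",s["tcp_rot"].round(2),"slide m",(d/1000).round(4),"twist",round(-np.radians(dy),4),"F",s["ft_force"].round(1),"gap",round(s["finger_gap"],1))
def snap(n,out):
    from bench import viewer,status
    s=status.sense(); i=viewer.snapshot(n); b=cv2.cvtColor(i["img"],cv2.COLOR_RGB2BGR); cv2.imwrite(f"pics/{out}.png",b)
    if n=="wrist": json.dump([list(s["tool_pos"]),list(s["tcp_rot"])],open(f"pics/{out}.json","w"))
    return b
E
python3 - <<'E'
from h import *
togo([459,164,300],170.8)
for n,a,b in [("bottle",(346,140),(233,158)),("mill",(277,224),(281,222)),("spoon",(231,184),(217,231)),("purple",(289,120),(183,175)),("jar",(330,212),(307,176))]: print(n,tri([("scene",np.array(a)),("side",np.array(b))]))
E
```

```text
t 0.15 pos [264.4 538.1 230.5] rpy [-1.7992e+02 -1.0000e-02  1.5383e+02] slide m [-0.3397 -0.25   -0.0692] twist -0.2962 F [ 0.8 -0.6 -0.2] gap 85.5
bottle (array([594.7690234 , 433.48947099,  -2.9976561 ]), np.float64(1.369250980533792))
mill (array([645.19840482,  -1.53042771,  -8.35937539]), np.float64(0.1300302898255552))
spoon (array([436.42772053,   1.91762657,   3.4465384 ]), np.float64(0.477663504332952))
purple (array([384.76878796, 359.56141338,   5.22867202]), np.float64(0.3695950114395856))
jar (array([766.02580396,  92.07365623,  86.51338486]), np.float64(0.17950823910049962))
```

```bash
python3 -m crank '{"slide":[[-0.01,-0.01,-0.03],[-0.03,-0.02,-0.02],[-0.035,-0.03,-0.02],[-0.04,-0.03,0],[-0.04,-0.03,0],[-0.04,-0.03,0],[-0.04,-0.03,0],[-0.035,-0.025,0]],"twist":[0,0,0,0,0,0,0,0]}' 0
python3 -m crank '{"slide":[[-0.035,-0.025,0],[-0.025,-0.015,0],[-0.01,-0.005,0],[0,0,0],[0,0,0],[0,0,0]],"twist":[-0.05,-0.1,-0.1,-0.046,0,0]}'
python3 - <<'E'
from h import *
togo([459,164,300],170.8)
snap("wrist","w1")
E
```

```text
time: 0.95
tool_pos: [416.9, 233.4, 301.1]
tcp_rot: [-180.0, 0.0, 153.8]
ft_force: [0.5, -0.2, 0.2]
finger_gap: 85.6
time: 1.55
tool_pos: [461.7, 166.4, 301.0]
tcp_rot: [-180.0, -0.0, 170.7]
ft_force: [-0.8, 0.5, -0.0]
finger_gap: 85.2
t 1.55 pos [461.7 166.4 301. ] rpy [-1.800e+02 -2.000e-02  1.707e+02] slide m [ 0.0023 -0.0028  0.001 ] twist -0.0017 F [-0.8  0.5 -0. ] gap 85.2
```

View pics/w1.png

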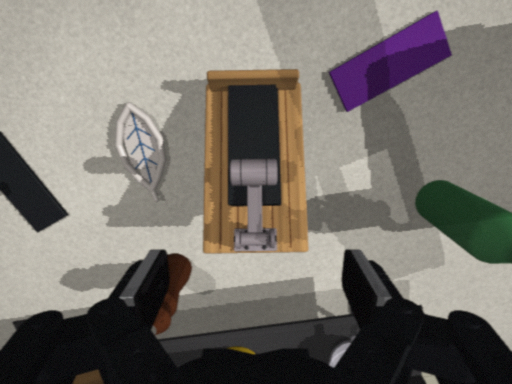

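Run:
```python
import cv2
i=cv2.imread("pics/w1.png")[60:260,190:320]; cv2.imwrite("pics/w1c.png",cv2.resize(i,None,fx=3,fy=3,interpolation=cv2.INTER_CUBIC)[:600])
i=cv2.imread("pics/w1.png")[60:160,190:320]; cv2.imwrite("pics/w1a.png",cv2.resize(i,None,fx=6,fy=6,interpolation=cv2.INTER_CUBIC))
i=cv2.imread("pics/w1.png")[160:260,190:320]; cv2.imwrite("pics/w1b.png",cv2.resize(i,None,fx=6,fy=6,interpolation=cv2.INTER_CUBIC))
```

```text
(no output)
```

View pics/w1a.png

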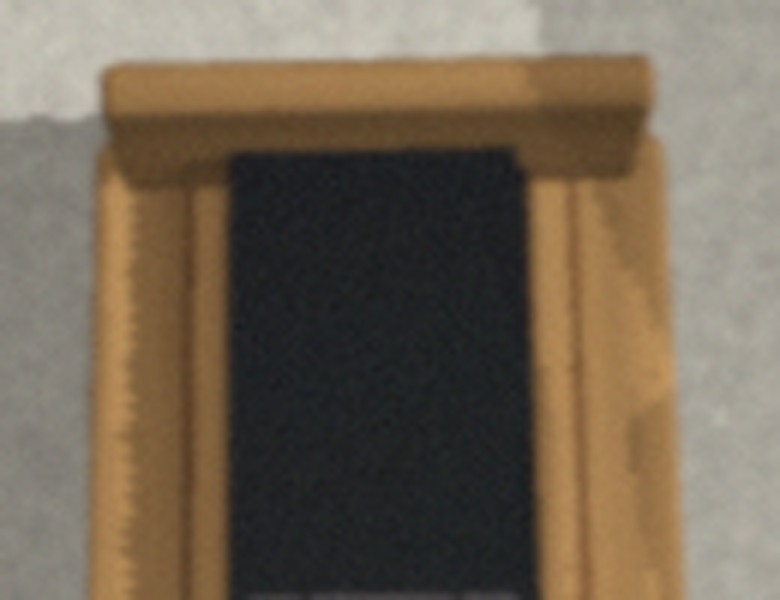

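View pics/w1b.png

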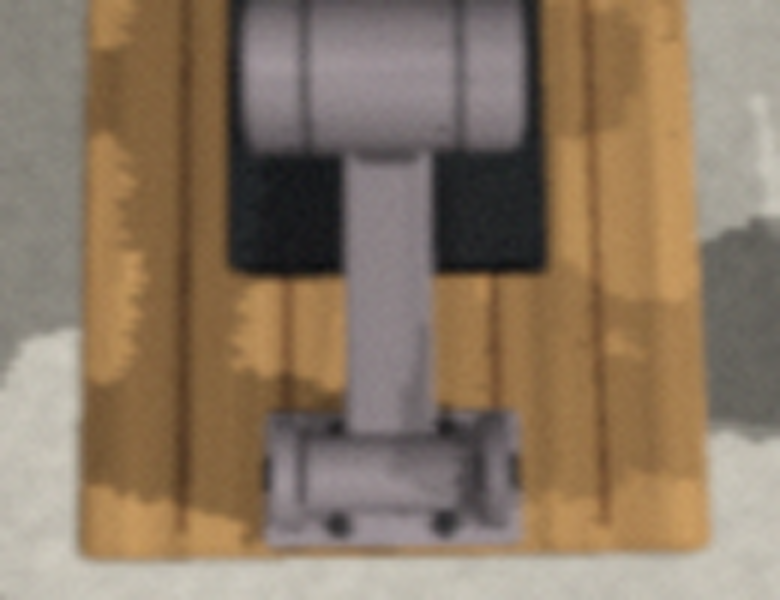

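Run:
```python
from h import *
pos,rpy=json.load(open("pics/w1.json")); pos=np.array(pos)
c=lambda u,v,o,k:np.array([(u+.5)/k-.5+o[0],(v+.5)/k-.5+o[1]])
a=(190,60);b=(190,160)
ob=[((-12,-62,30),(103,70),a),((-12,62,30),(652,60),a),((0,-30,16),(232,155),a),((0,30,16),(517,150),a),((150,-30,16),(232,270),b),((150,30,16),(543,270),b),((205,-62,0),(80,555),b),((205,62,0),(708,552),b),((128,-22,75),(243,72),b),((128,22,75),(527,72),b),((190,0,30),(390,475),b)]
so=[((128,0,75),(315,150),"scene"),((128,0,75),(322,167),"side"),((0,-30,16),(145,268),"scene"),((0,30,16),(245,207),"scene"),((205,62,0),(600,293),"scene"),((190,0,30),(512,160),"side")]
def f(st,z=0,sc=0.3):
  o=[wproj(pos,rpy,bed2w(st,p)+[0,0,z])-c(*u,q,6) for p,u,q in ob]
  o+=[sc*(proj(m,bed2w(st,p)+[0,0,z])-c(*u,(230,110) if m=="scene" else (170,140),8)) for p,u,m in so]
  return np.concatenate(o)
q=least_squares(lambda s:f(s[:3],s[3]),[470,162,-9,0],loss="soft_l1"); print(q.x,"z-bias free"); 
q0=least_squares(lambda s:f(s),[470,162,-9],loss="soft_l1"); print(q0.x); print(f(q0.x).reshape(-1,2).round(1))
st=q0.x
for n,p in [("weight",(128,0,75)),("hinge",(190,0,30)),("slate c",(75,0,16))]: print(n,bed2w(st,p).round(1))
```

```text
[471.59951287 162.93529002  -8.25071091  -4.44262384] z-bias free
[470.55266116 163.14444407  -8.2163222 ]
[[-6.3 -1.2]
 [ 5.4 -1.6]
 [-0.1 -0.6]
 [ 0.8 -0.7]
 [-0.2  0.1]
 [ 0.3 -0.8]
 [-1.1  1.9]
 [ 1.   0.7]
 [ 0.3  1.8]
 [-1.6  0.9]
 [ 0.   0.5]
 [ 0.2  0.2]
 [ 0.   0.2]
 [-0.1 -0.1]
 [ 0.2 -0.2]
 [ 0.3 -0.5]
 [ 0.   0.5]]
weight [459.  164.8 159. ]
hinge [534.4 153.9 151. ]
slate c [442.8 167.2  81.4]
```

Run:
```python
from h import *
togo([459,164.8,137],171.8)
```

```text
t 1.6 pos [461.7 166.5 301. ] rpy [-1.8000e+02 -1.0000e-02  1.7073e+02] slide m [ 0.0023 -0.0021  0.164 ] twist -0.0187 F [-0.  -0.8  0.7] gap 85.3
```

```bash
python3 -m crank '{"slide":[[0.0023,-0.002,0.02],[0,0,0.03],[0,0,0.03],[0,0,0.03],[0,0,0.025],[0,0,0.02],[0,0,0.009],[0,0,0]],"twist":[-0.0187,0,0,0,0,0,0,0]}' 0
python3 - <<'E'
from h import *
togo([459,164.8,137],171.8)
snap("wrist","w2");a=snap("scene","s2");b=snap("side","d2")
cv2.imwrite("pics/sd2.png",np.hstack([cv2.resize(a[90:190,220:320],(400,400)),cv2.resize(b[110:210,160:260],(400,400))]))
E
```

```text
time: 2.4
tool_pos: [458.2, 164.8, 136.0]
tcp_rot: [-179.9, -0.1, 171.9]
ft_force: [0.4, -0.6, 0.9]
finger_gap: 85.4
t 2.4 pos [458.2 164.8 136. ] rpy [-1.7995e+02 -1.4000e-01  1.7186e+02] slide m [-0.0008  0.0001 -0.001 ] twist 0.0011 F [ 0.4 -0.6  0.9] gap 85.4
```

View pics/w2.png

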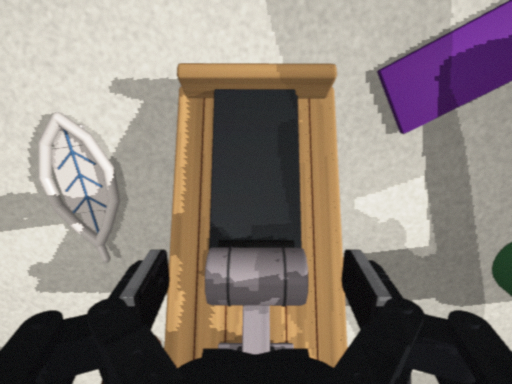

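View pics/sd2.png

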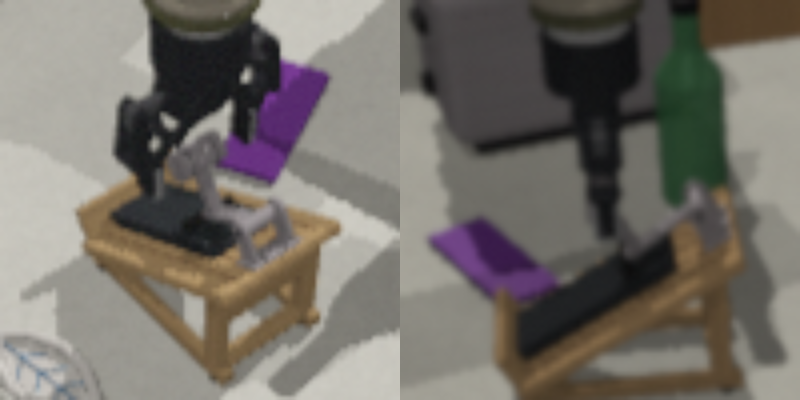

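The jaws straddle the weight: it spans columns 206 to 307, midway between the fingers. Closing now.

```bash
python3 -m crank '{"slide":[[0,0,0],[0,0,0],[0,0,0],[0,0,0],[0,0,0],[0,0,0],[0,0,0],[0,0,0]],"twist":[0,0,0,0,0,0,0,0]}' 1 35
python3 - <<'E'
from h import *
togo([459,164.8,137],171.8)
snap("wrist","w3");a=snap("scene","s3");b=snap("side","d3")
cv2.imwrite("pics/sd3.png",np.hstack([cv2.resize(a[90:190,220:320],(400,400)),cv2.resize(b[110:210,160:260],(400,400))]))
E
```

```text
time: 3.35
tool_pos: [459.7, 165.1, 138.0]
tcp_rot: [179.9, 0.1, 171.9]
ft_force: [-2.2, 1.9, 6.0]
finger_gap: 43.4
t 3.35 pos [459.7 165.1 138. ] rpy [1.7995e+02 6.0000e-02 1.7185e+02] slide m [ 0.0007 -0.0004  0.001 ] twist 0.0009 F [-2.2  1.9  6. ] gap 43.4
```

View pics/w3.png

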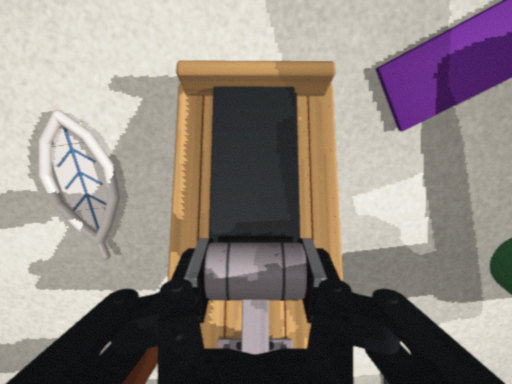

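View pics/sd3.png

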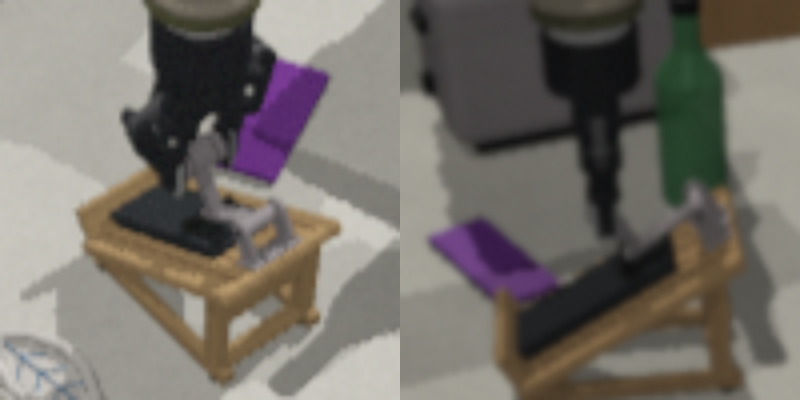

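Run:
```python
import numpy as np
r=76.6; ph0=np.arctan2(8,-76.2)
th=np.array([0,.04,.10,.18,.28,.38,.48,.58,.68,.78,.88,.98,1.08,1.18,1.28,1.38,1.48,1.56,1.64,1.70,1.76,1.80,1.84,1.86])
p=np.c_[r*np.cos(ph0-th),r*np.sin(ph0-th)]
for t,d in zip(th[1:],np.diff(p,axis=0)): print(t,[round(-d[0]/1000,4),0,round(-d[1]/1000,4)])
```

```text
0.04 [np.float64(-0.0004), 0, np.float64(-0.003)]
0.1 [np.float64(-0.0008), 0, np.float64(-0.0045)]
0.18 [np.float64(-0.0015), 0, np.float64(-0.0059)]
0.28 [np.float64(-0.0025), 0, np.float64(-0.0072)]
0.38 [np.float64(-0.0032), 0, np.float64(-0.0069)]
0.48 [np.float64(-0.0039), 0, np.float64(-0.0066)]
0.58 [np.float64(-0.0045), 0, np.float64(-0.0062)]
0.68 [np.float64(-0.0051), 0, np.float64(-0.0057)]
0.78 [np.float64(-0.0057), 0, np.float64(-0.0051)]
0.88 [np.float64(-0.0062), 0, np.float64(-0.0045)]
0.98 [np.float64(-0.0066), 0, np.float64(-0.0039)]
1.08 [np.float64(-0.0069), 0, np.float64(-0.0032)]
1.18 [np.float64(-0.0072), 0, np.float64(-0.0025)]
1.28 [np.float64(-0.0074), 0, np.float64(-0.0018)]
1.38 [np.float64(-0.0076), 0, np.float64(-0.001)]
1.48 [np.float64(-0.0077), 0, np.float64(-0.0003)]
1.56 [np.float64(-0.0061), 0, np.float64(0.0003)]
1.64 [np.float64(-0.0061), 0, np.float64(0.0008)]
1.7 [np.float64(-0.0045), 0, np.float64(0.0009)]
1.76 [np.float64(-0.0044), 0, np.float64(0.0012)]
1.8 [np.float64(-0.0029), 0, np.float64(0.0009)]
1.84 [np.float64(-0.0029), 0, np.float64(0.0011)]
1.86 [np.float64(-0.0014), 0, np.float64(0.0006)]
```

```bash
python3 -m crank '{"slide":[[-0.0004,0,-0.003],[-0.0008,0,-0.0045],[-0.0015,0,-0.0059],[-0.0025,0,-0.0072],[-0.0032,0,-0.0069],[-0.0039,0,-0.0066],[0,0,0],[0,0,0]],"twist":[0,0,0,0,0,0,0,0]}'
python3 - <<'E'
from h import *
togo([459,164.8,137],171.8)
a=snap("scene","s4");b=snap("side","d4");w=snap("wrist","w4")
cv2.imwrite("pics/sd4.png",np.hstack([cv2.resize(a[90:190,220:320],(400,400)),cv2.resize(b[110:210,160:260],(400,400))]))
E
```

```text
time: 4.3
tool_pos: [470.6, 163.4, 170.5]
tcp_rot: [180.0, -0.1, 171.9]
ft_force: [-1.9, 4.7, -1.4]
finger_gap: 43.2
t 4.3 pos [470.6 163.4 170.5] rpy [ 1.7999e+02 -1.2000e-01  1.7187e+02] slide m [ 0.0116 -0.0002  0.0335] twist 0.0013 F [-1.9  4.7 -1.4] gap 43.2
```

View pics/sd4.png

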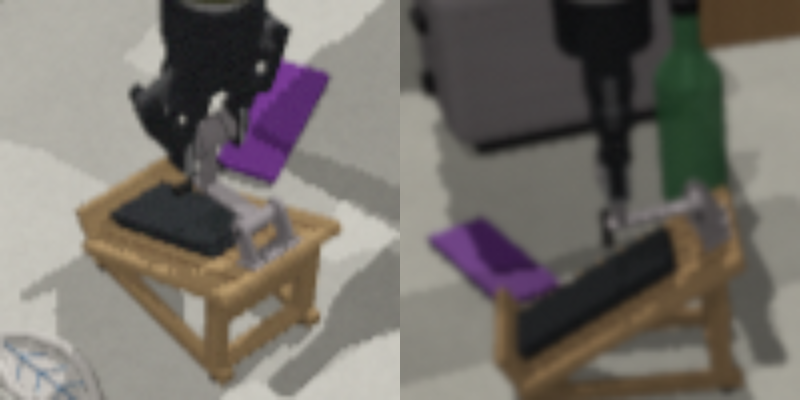

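The arm is lifting and turning in the grip, and the forces are small. I'll continue the arc.

```bash
python3 -m crank '{"slide":[[-0.0045,0,-0.0062],[-0.0051,0,-0.0057],[-0.0057,0,-0.0051],[-0.0062,0,-0.0045],[-0.0066,0,-0.0039],[-0.0069,0,-0.0032],[0,0,0],[0,0,0]],"twist":[0,0,0,0,0,0,0,0]}'
python3 - <<'E'
from h import *
togo([459,164.8,137],171.8)
a=snap("scene","s5");b=snap("side","d5")
cv2.imwrite("pics/sd5.png",np.hstack([cv2.resize(a[90:190,220:320],(400,400)),cv2.resize(b[110:210,160:260],(400,400))]))
E
```

```text
time: 5.25
tool_pos: [505.3, 158.3, 198.8]
tcp_rot: [-180.0, -0.1, 171.9]
ft_force: [-0.7, 5.4, -4.5]
finger_gap: 43.4
t 5.25 pos [505.3 158.3 198.8] rpy [-1.8000e+02 -1.1000e-01  1.7187e+02] slide m [ 0.0467 -0.0001  0.0619] twist 0.0013 F [-0.7  5.4 -4.5] gap 43.4
```

View pics/sd5.png

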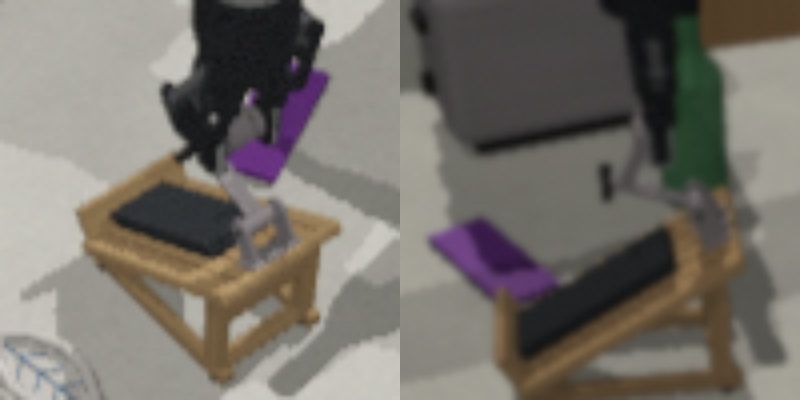

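```bash
python3 -m crank '{"slide":[[-0.0072,0,-0.0025],[-0.0074,0,-0.0018],[-0.0076,0,-0.001],[-0.0077,0,-0.0003],[-0.0061,0,0.0003],[-0.0061,0,0.0008],[0,0,0],[0,0,0]],"twist":[0,0,0,0,0,0,0,0]}'
python3 -m crank '{"slide":[[-0.0045,0,0.0009],[-0.0044,0,0.0012],[-0.0029,0,0.0009],[-0.0029,0,0.0011],[-0.0014,0,0.0006],[0,0,0],[0,0,0]],"twist":[0,0,0,0,0,0,0]}'
python3 - <<'E'
from h import *
togo([459,164.8,137],171.8)
a=snap("scene","s6");b=snap("side","d6")
cv2.imwrite("pics/sd6.png",np.hstack([cv2.resize(a[90:190,220:320],(400,400)),cv2.resize(b[110:210,160:260],(400,400))]))
E
```

```text
time: 6.15
tool_pos: [547.3, 152.2, 204.0]
tcp_rot: [-180.0, -0.1, 171.9]
ft_force: [-2.3, 3.8, -3.8]
finger_gap: 43.4
time: 6.85
tool_pos: [563.3, 149.8, 199.8]
tcp_rot: [-180.0, -0.0, 171.9]
ft_force: [-3.7, 3.0, 0.4]
finger_gap: 43.1
t 6.85 pos [563.3 149.8 199.8] rpy [-1.7999e+02 -2.0000e-02  1.7187e+02] slide m [1.054e-01 1.000e-04 6.280e-02] twist 0.0011 F [-3.7  3.   0.4] gap 43.1
```

View pics/sd6.png

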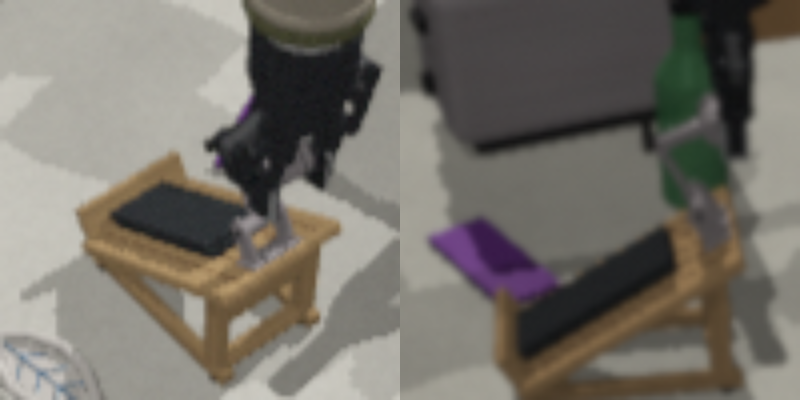

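```bash
python3 -m crank '{"slide":[[-0.002,0,0.001],[-0.002,0,0.001],[0,0,0],[0,0,0]],"twist":[0,0,0,0]}'
python3 -c "
from h import *
togo([459,164.8,137],171.8)"
```

```text
time: 7.35
tool_pos: [567.9, 149.1, 197.9]
tcp_rot: [180.0, 0.0, 171.9]
ft_force: [-2.5, 2.6, 1.3]
finger_gap: 43.2
t 7.35 pos [567.9 149.1 197.9] rpy [1.8000e+02 3.0000e-02 1.7185e+02] slide m [1.10e-01 1.00e-04 6.09e-02] twist 0.0009 F [-2.5  2.6  1.3] gap 43.2
```

```bash
python3 -m crank '{"slide":[[0,0,0],[0,0,0],[0,0,0],[0,0,0],[0,0,0],[0,0,0],[0,0,0]],"twist":[0,0,0,0,0,0,0]}' 0
python3 -m crank '{"slide":[[0,0,-0.02],[0,0,-0.03],[0,0,-0.03],[0,0,-0.03],[0,0,-0.01],[0,0,0]],"twist":[0,0,0,0,0,0]}' 0
python3 - <<'E'
from h import *
togo([459,164.8,137],171.8)
a=snap("scene","s7");b=snap("side","d7")
cv2.imwrite("pics/sd7.png",np.hstack([cv2.resize(a[90:190,220:320],(400,400)),cv2.resize(b[110:210,160:260],(400,400))]))
# slate
c=lambda u,v,o:np.array([(u+.5)/8-.5+o[0],(v+.5)/8-.5+o[1]])
so=(155,200);do=(200,245)
loc=[(-75,30),(-75,-30),(75,-30),(75,30)]
sc=[(165,92),(90,212),(430,350),(498,220)]; sd=[(103,250),(195,348),(550,160),(457,70)]
def f(q):
  o=[]
  for l,u,v in zip(loc,sc,sd):
    X=Rz(q[2])@np.array([*l,8])+np.array([q[0],q[1],0]); o+=[proj("scene",X)-c(*u,so),proj("side",X)-c(*v,do)]
  return np.concatenate(o)
q=least_squares(f,[460,-200,20]); print(q.x,f(q.x).round(1))
E
```

```text
time: 8.05
tool_pos: [567.7, 149.2, 197.7]
tcp_rot: [-180.0, 0.0, 171.9]
ft_force: [-0.8, -0.3, 0.1]
finger_gap: 85.8
time: 8.65
tool_pos: [568.6, 149.4, 319.7]
tcp_rot: [179.9, 0.2, 171.9]
ft_force: [0.2, -0.4, -0.5]
finger_gap: 85.4
t 8.65 pos [568.6 149.4 319.7] rpy [179.94   0.21 171.86] slide m [ 0.1113 -0.0004  0.1823] twist 0.0011 F [ 0.2 -0.4 -0.5] gap 85.4
[ 463.40356603 -196.4266381    20.03629513] [ 0.2  0.1 -0.6 -0.  -0.1  0.3 -0.3  0.5  0.4 -0.2  0.7  0.4  0.8  0.
 -0.3  0.3]
```

View pics/sd7.png

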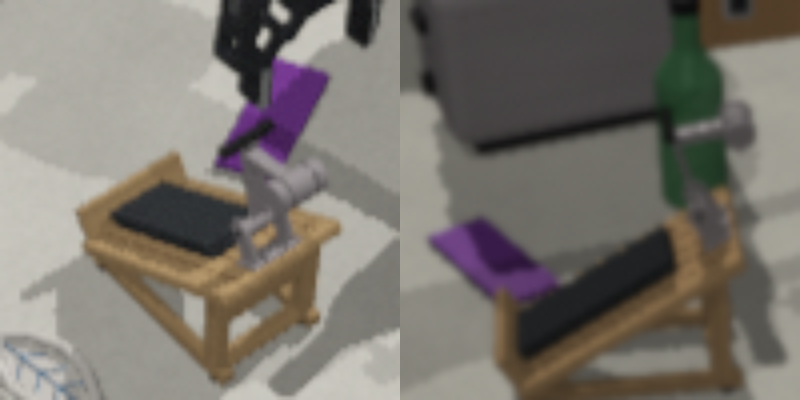

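Run:
```python
from h import *
togo([463.4,-196.4,200],-160)
from bench import status; print(status.sense()["joint_pos"].round(1))
```

```text
t 8.75 pos [567.3 149.1 316.2] rpy [-1.7997e+02 -9.0000e-02  1.7186e+02] slide m [ 0.0538 -0.3567  0.1165] twist -0.4911 F [ 0.7 -0.1 -0.2] gap 85.3
[  9.7   4.4  79.8  -0.   95.9 -72.1]
```

```bash
python3 -m crank '{"slide":[[0.005,-0.02,-0.01],[0.01,-0.045,0],[0.01,-0.045,0],[0.01,-0.047,0],[0.01,-0.047,0],[0.009,-0.047,0],[0,-0.047,0.015],[0,-0.035,0.03]],"twist":[0,0,0,0,0,0,0,0]}'
python3 -m crank '{"slide":[[0,-0.02,0.03],[0,-0.004,0.03],[0,0,0.02],[0,0,0],[0,0,0],[0,0,0]],"twist":[-0.05,-0.12,-0.14,-0.14,-0.041,0]}'
python3 - <<'E'
from h import *
togo([463.4,-196.4,200],-160)
snap("wrist","w8")
E
```

```text
time: 9.55
tool_pos: [466.6, -175.5, 282.7]
tcp_rot: [-179.9, 0.1, 171.8]
ft_force: [1.5, 0.2, -1.8]
finger_gap: 85.7
time: 10.15
tool_pos: [462.6, -195.9, 200.1]
tcp_rot: [179.8, -0.2, -160.0]
ft_force: [-0.0, 0.5, -0.3]
finger_gap: 85.5
t 10.15 pos [ 462.6 -195.9  200.1] rpy [ 1.7982e+02 -1.5000e-01 -1.5999e+02] slide m [-0.0006 -0.0007  0.0001] twist 0.0002 F [-0.   0.5 -0.3] gap 85.5
```

View pics/w8.png

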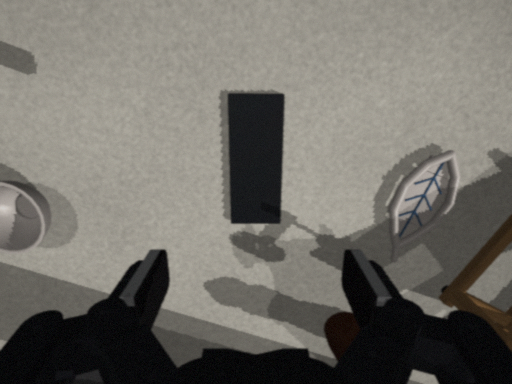

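Run:
```python
from h import *
im=cv2.imread("pics/w8.png"); cv2.imwrite("pics/w8c.png",cv2.resize(im[80:236,215:300],None,fx=4,fy=4,interpolation=cv2.INTER_CUBIC)[:600])
pos,rpy=json.load(open("pics/w8.json")); pos=np.array(pos)
g=cv2.cvtColor(im,cv2.COLOR_BGR2GRAY)[80:236,215:300]; m=(g<55).astype(np.uint8)
cn=max(cv2.findContours(m,0,2)[0],key=cv2.contourArea); print(cv2.approxPolyDP(cn,5,True)[:,0]+[215,80])
P=(cv2.approxPolyDP(cn,5,True)[:,0]+[215,80]).astype(float)
loc=[(-75,30),(-75,-30),(75,-30),(75,30)]
def f(q):
  o=[]
  for l in loc:
    X=Rz(q[2])@np.array([*l,8])+np.array([q[0],q[1],0]); u=wproj(pos,rpy,X); d=P-u; o.append(d[np.argmin((d**2).sum(1))])
  return np.concatenate(o)
q=least_squares(f,[463.4,-196.4,20]); print(q.x,f(q.x).round(1))
```

```text
[[228  94]
 [232 222]
 [279 222]
 [283  95]]
[ 462.08709917 -195.09580753   19.96740276] [-1.2  1.7  1.   0.7  1.5 -1.7 -1.3 -1.7]
```

View pics/w8c.png

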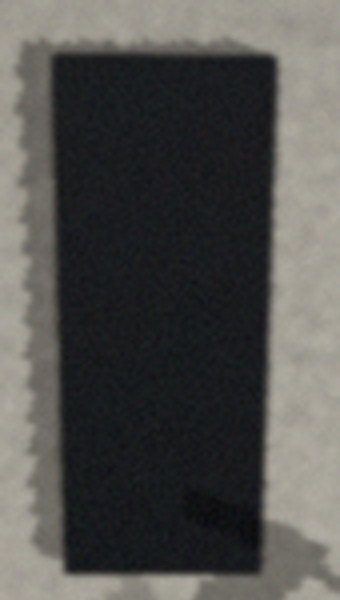

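Run:
```python
from h import *
togo([462.3,-195.3,4],-160)
```

```text
t 10.2 pos [ 462.9 -196.1  200.7] rpy [ 1.7986e+02 -1.2000e-01 -1.6008e+02] slide m [-0.0002  0.0004  0.1967] twist -0.0015 F [-1.2  0.9  0.3] gap 85.4
```

```bash
python3 -m crank '{"slide":[[0,0.0004,0.02],[0,0,0.04],[0,0,0.04],[0,0,0.04],[0,0,0.03],[0,0,0.015],[0,0,0.006],[0,0,0]],"twist":[-0.001,0,0,0,0,0,0,0]}' 0.16 30
python3 - <<'E'
from h import *
togo([462.3,-195.3,4],-160)
snap("wrist","w9");a=snap("scene","s9");b=snap("side","d9")
cv2.imwrite("pics/sd9.png",np.hstack([cv2.resize(a[180:280,140:240],(400,400),interpolation=2),cv2.resize(b[200:300,190:290],(400,400),interpolation=2)]))
E
```

```text
time: 11.0
tool_pos: [462.8, -195.7, 10.7]
tcp_rot: [179.9, -0.1, -160.0]
ft_force: [-0.7, 0.2, -0.5]
finger_gap: 71.9
t 11.0 pos [ 462.8 -195.7   10.7] rpy [ 1.7991e+02 -8.0000e-02 -1.6000e+02] slide m [0.0004 0.0005 0.0067] twist 0.0 F [-0.7  0.2 -0.5] gap 71.9
```

View pics/w9.png

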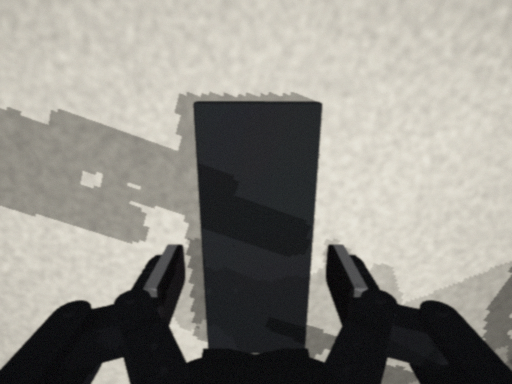

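View pics/sd9.png

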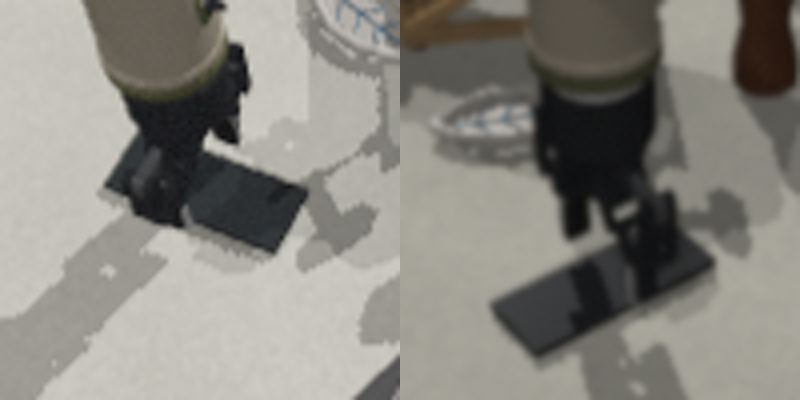

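Run:
```python
from h import *
for nm,g,u in [("w9",36,"tip corner ~ (165-183,247)"),("w8",42.8,"(167,252)")]:
  for z in (0,-5,-9,-13):
    o=[]
    for x in (11,-11):
      p=HE[:3,:3].T@(np.array([x,-g,z])-HE[:3,3]); o.append((WK[0]*p[0]/p[2]+WK[2],WK[1]*p[1]/p[2]+WK[3]))
    print(nm,z,np.round(o,1).tolist(),u)
im=cv2.imread("pics/w9.png"); cv2.imwrite("pics/w9c.png",cv2.resize(im[230:340,130:390],None,fx=3,fy=3,interpolation=2))
```

```text
w9 0 [[185.7, 231.7], [188.7, 268.3]] tip corner ~ (165-183,247)
w9 -5 [[183.6, 236.2], [186.8, 273.7]] tip corner ~ (165-183,247)
w9 -9 [[181.8, 240.1], [185.1, 278.2]] tip corner ~ (165-183,247)
w9 -13 [[179.9, 244.1], [183.4, 283.0]] tip corner ~ (165-183,247)
w8 0 [[172.6, 231.7], [176.2, 268.3]] (167,252)
w8 -5 [[170.1, 236.2], [173.8, 273.7]] (167,252)
w8 -9 [[167.9, 240.1], [171.9, 278.2]] (167,252)
w8 -13 [[165.7, 244.1], [169.8, 283.0]] (167,252)
```

View pics/w9c.png

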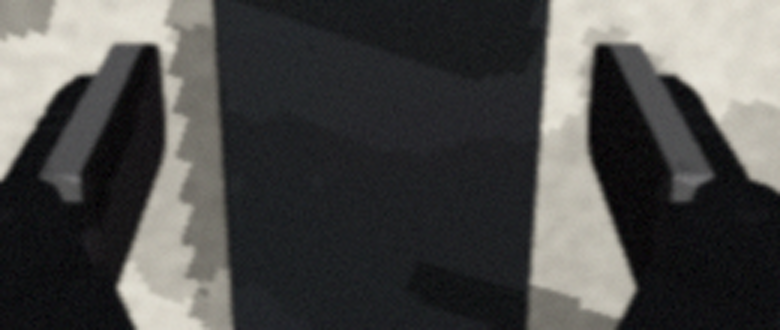

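```bash
python3 -m crank '{"slide":[[0.0004,0.0006,0.006],[0,0,0.005],[0,0,0.003],[0,0,0],[0,0,0]],"twist":[0,0,0,0,0]}'
python3 - <<'E'
from h import *
togo([462.3,-195.3,-7],-160)
snap("wrist","w10");b=snap("side","d10")
w=cv2.imread("pics/w10.png")
cv2.imwrite("pics/sd10.png",np.hstack([cv2.resize(w[230:330,130:390],(780,300),interpolation=2)]))
cv2.imwrite("pics/sd10b.png",cv2.resize(b[215:295,190:290],(800,600)))
E
```

```text
time: 11.65
tool_pos: [463.0, -195.7, -2.4]
tcp_rot: [180.0, -0.0, -160.0]
ft_force: [0.1, -0.1, -0.8]
finger_gap: 71.8
t 11.65 pos [ 463.  -195.7   -2.4] rpy [ 1.7998e+02 -1.0000e-02 -1.5995e+02] slide m [0.0005 0.0006 0.0046] twist 0.0008 F [ 0.1 -0.1 -0.8] gap 71.8
```

View pics/sd10.png

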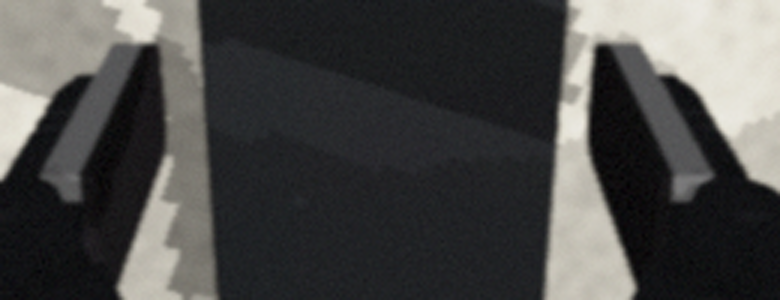

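View pics/sd10b.png

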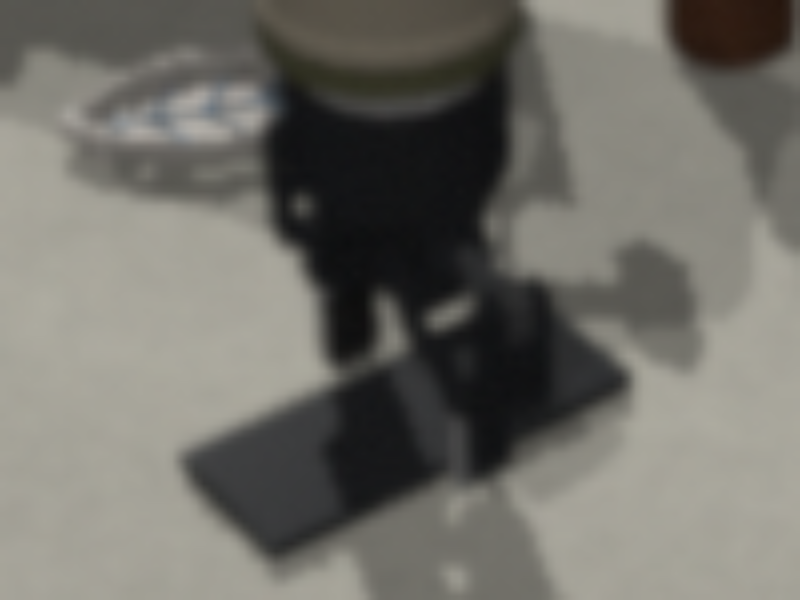

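```bash
python3 -m crank '{"slide":[[0,0.0006,0.002],[0,0,0.002],[0,0,0]],"twist":[0,0,0]}'
python3 -m crank '{"slide":[[0,0,0],[0,0,0],[0,0,0],[0,0,0],[0,0,0]],"twist":[0,0,0,0,0]}' 1 30
python3 - <<'E'
from h import *
togo([462.3,-195.3,-7],-160)
snap("wrist","w11");b=snap("side","d11")
w=cv2.imread("pics/w11.png")
cv2.imwrite("pics/sd11.png",np.hstack([cv2.resize(w[230:330,130:390],(780,300),interpolation=2)]))
E
```

```text
time: 12.05
tool_pos: [462.7, -195.1, -6.7]
tcp_rot: [180.0, -0.0, -160.0]
ft_force: [1.3, -0.1, 0.1]
finger_gap: 71.5
time: 12.55
tool_pos: [464.4, -196.2, -4.7]
tcp_rot: [-179.9, 0.1, -160.0]
ft_force: [0.4, -0.5, 8.2]
finger_gap: 59.1
t 12.55 pos [ 464.4 -196.2   -4.7] rpy [-1.7986e+02  1.2000e-01 -1.5996e+02] slide m [0.0017 0.0016 0.0023] twist 0.0007 F [ 0.4 -0.5  8.2] gap 59.1
```

View pics/sd11.png

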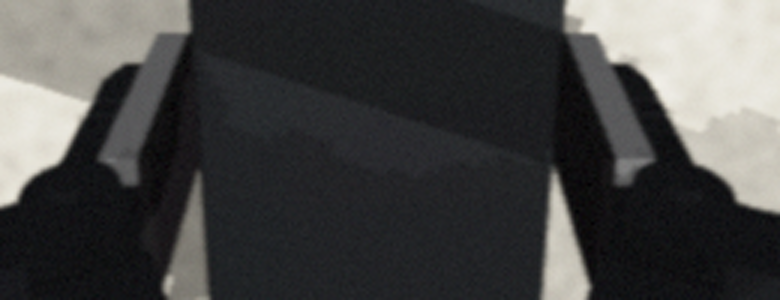

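```bash
python3 -m crank '{"slide":[[0,0,-0.005],[0,0,-0.01],[0,0,-0.015],[0,0,-0.02],[0,0,-0.02],[0,0,-0.02],[0,0,0],[0,0,0]],"twist":[0,0,0,0,0,0,0,0]}'
python3 - <<'E'
from h import *
togo([462.3,-195.3,150],-160)
w=snap("wrist","w12");b=snap("side","d12")
cv2.imwrite("pics/sd12.png",np.hstack([cv2.resize(b[175:300,190:290],(480,600)) ]))
E
```

```text
time: 13.45
tool_pos: [463.0, -195.2, 83.7]
tcp_rot: [-180.0, 0.0, -159.9]
ft_force: [0.4, 0.4, -3.0]
finger_gap: 59.2
t 13.45 pos [ 463.  -195.2   83.7] rpy [-1.7997e+02  2.0000e-02 -1.5995e+02] slide m [ 0.0006  0.0001 -0.0663] twist 0.0009 F [ 0.4  0.4 -3. ] gap 59.2
```

View pics/sd12.png

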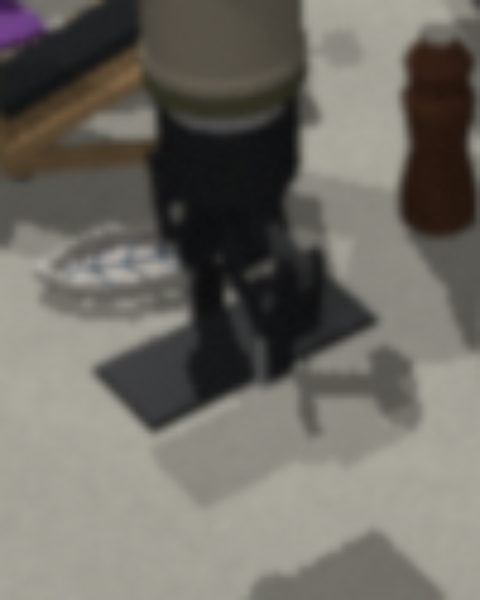

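View pics/w12.png

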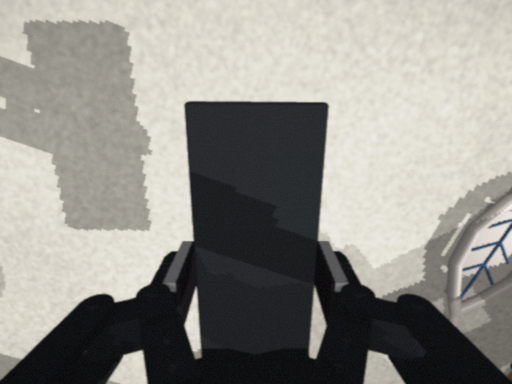

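Run:
```python
from h import *
togo([340,182,150],171.8)
```

```text
t 13.55 pos [ 462.  -194.7   82.3] rpy [ 1.7991e+02 -8.0000e-02 -1.5995e+02] slide m [-0.0145  0.3958 -0.067 ] twist 0.4931 F [ 0.1  0.7 -2.2] gap 59.2
```

```bash
python3 -m crank '{"slide":[[0,0.01,-0.025],[-0.001,0.02,-0.025],[-0.002,0.03,-0.017],[-0.002,0.035,0],[-0.002,0.035,0],[-0.002,0.035,0],[-0.002,0.035,0],[-0.002,0.035,0]],"twist":[0,0,0,0,0,0,0,0]}'
python3 -m crank '{"slide":[[-0.0015,0.035,0],[0,0.035,0],[0,0.03,0],[0,0.025,0],[0,0.02,0],[0,0.01,0],[0,0.005,0]],"twist":[0,0,0,0,0,0,0]}'
python3 -m crank '{"slide":[[0,0,0],[0,0,0],[0,0,0],[0,0,0],[0,0,0],[0,0,0]],"twist":[0.06,0.12,0.14,0.12,0.053,0]}'
python3 - <<'E'
from h import *
togo([340,182,150],171.8)
a=snap("scene","s13");b=snap("side","d13")
cv2.imwrite("pics/sd13.png",np.hstack([cv2.resize(a[80:200,180:320],(400,343)),cv2.resize(b[100:220,120:260],(400,343))]))
w=snap("wrist","w13")
E
```

```text
time: 14.35
tool_pos: [393.1, 31.2, 149.3]
tcp_rot: [179.9, -0.1, -160.0]
ft_force: [-0.3, 0.1, -2.6]
finger_gap: 59.1
time: 15.05
tool_pos: [340.4, 181.2, 149.8]
tcp_rot: [-180.0, -0.1, -159.9]
ft_force: [0.7, 0.5, -2.7]
finger_gap: 59.1
time: 15.65
tool_pos: [341.3, 180.1, 150.2]
tcp_rot: [-180.0, -0.0, 171.7]
ft_force: [-0.3, -0.1, -2.8]
finger_gap: 58.9
t 15.65 pos [341.3 180.1 150.2] rpy [-1.7996e+02 -3.0000e-02  1.7170e+02] slide m [0.0015 0.0017 0.0002] twist -0.0018 F [-0.3 -0.1 -2.8] gap 58.9
```

View pics/sd13.png

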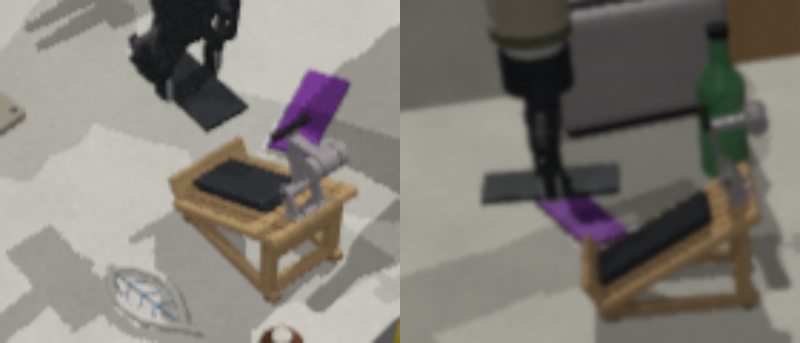

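View pics/w13.png

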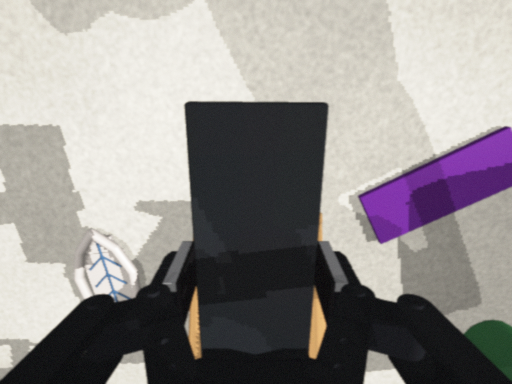

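Run:
```python
from h import *
togo([444.8,166.9,130],171.8)
```

```text
t 15.8 pos [341.2 180.4 150.5] rpy [-1.7998e+02 -2.0000e-02  1.7186e+02] slide m [-0.1044  0.0013  0.0204] twist 0.0011 F [-0.1  0.1 -1.9] gap 58.9
```

```bash
python3 -m crank '{"slide":[[-0.005,0.0013,0.01],[-0.015,0,0.01],[-0.02,0,0],[-0.02,0,0],[-0.02,0,0],[-0.015,0,0],[-0.008,0,0],[0,0,0]],"twist":[0,0,0,0,0,0,0,0]}'
python3 - <<'E'
from h import *
togo([444.8,166.9,130],171.8)
a=snap("scene","s14");b=snap("side","d14")
cv2.imwrite("pics/sd14.png",np.hstack([cv2.resize(a[90:190,220:320],(400,400)),cv2.resize(b[110:210,160:260],(400,400))]))
w=snap("wrist","w14")
E
```

```text
time: 16.6
tool_pos: [443.7, 167.1, 130.0]
tcp_rot: [-180.0, -0.0, 171.8]
ft_force: [0.6, -1.1, -2.8]
finger_gap: 59.1
t 16.6 pos [443.7 167.1 130. ] rpy [-1.7998e+02 -4.0000e-02  1.7179e+02] slide m [-0.0011 -0.0001 -0.    ] twist -0.0002 F [ 0.6 -1.1 -2.8] gap 59.1
```

View pics/sd14.png

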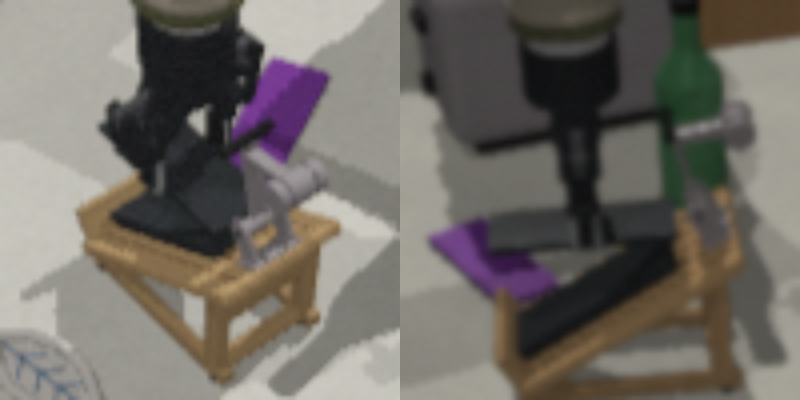

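View pics/w14.png

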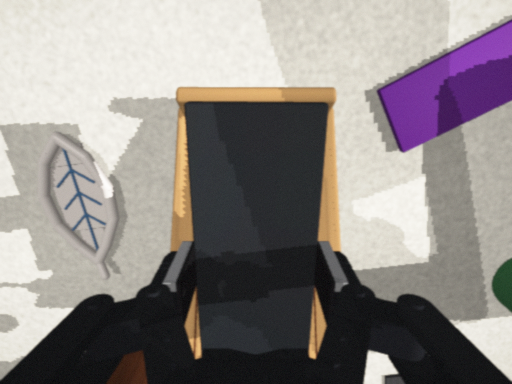

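```bash
python3 -m crank '{"slide":[[0,0,0.004],[0,0,0.004],[0,0,0.004],[0,0,0.004],[0,0,0]],"twist":[0,0,0,0,0]}' - 20
python3 -m crank '{"slide":[[0,0,0.003],[0,0,0.003],[0,0,0]],"twist":[0,0,0]}'
python3 -m crank '{"slide":[[0,0,0.003],[0,0,0.003],[0,0,0]],"twist":[0,0,0]}'
python3 - <<'E'
from h import *
togo([444.8,166.9,130],171.8)
b=snap("side","d15"); w=snap("wrist","w15")
cv2.imwrite("pics/sd15.png",np.hstack([cv2.resize(b[110:210,160:260],(400,400)),cv2.resize(w[60:310,131:381],(400,400))]))
E
```

```text
time: 17.25
tool_pos: [442.8, 167.3, 114.0]
tcp_rot: [-180.0, -0.1, 171.8]
ft_force: [-0.4, -0.5, -2.0]
finger_gap: 59.4
time: 17.55
tool_pos: [443.5, 167.5, 108.7]
tcp_rot: [180.0, 0.0, 171.8]
ft_force: [-2.0, -0.1, 0.9]
finger_gap: 59.1
time: 17.85
tool_pos: [443.3, 167.4, 102.4]
tcp_rot: [180.0, 0.0, 171.8]
ft_force: [-1.4, 0.7, 1.3]
finger_gap: 58.9
t 17.85 pos [443.3 167.4 102.4] rpy [1.800e+02 1.000e-02 1.718e+02] slide m [-0.0015 -0.0003 -0.0276] twist 0.0 F [-1.4  0.7  1.3] gap 58.9
```

View pics/sd15.png

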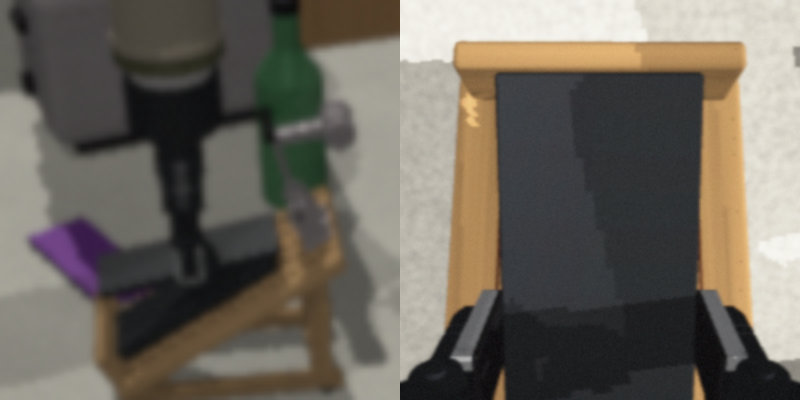

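```bash
python3 -m crank '{"slide":[[0,0,0.003],[0,0,0.003],[0,0,0.003],[0,0,0]],"twist":[0,0,0,0]}'
python3 -m crank '{"slide":[[0,0,0.003],[0,0,0.003],[0,0,0]],"twist":[0,0,0]}'
python3 - <<'E'
from h import *
togo([444.8,166.9,75],171.8)
b=snap("side","d16"); w=snap("wrist","w16")
cv2.imwrite("pics/sd16.png",np.hstack([cv2.resize(b[110:210,160:260],(400,400)),cv2.resize(w[60:310,131:381],(400,400))]))
E
```

```text
time: 18.35
tool_pos: [443.3, 167.3, 93.3]
tcp_rot: [-180.0, -0.0, 171.8]
ft_force: [0.4, 0.4, 2.4]
finger_gap: 59.0
time: 18.65
tool_pos: [443.0, 167.3, 87.2]
tcp_rot: [-180.0, -0.0, 171.8]
ft_force: [-0.7, -0.3, 2.3]
finger_gap: 58.5
t 18.65 pos [443.  167.3  87.2] rpy [-1.7999e+02 -3.0000e-02  1.7180e+02] slide m [-0.0018 -0.0002  0.0122] twist -0.0 F [-0.7 -0.3  2.3] gap 58.5
```

View pics/sd16.png

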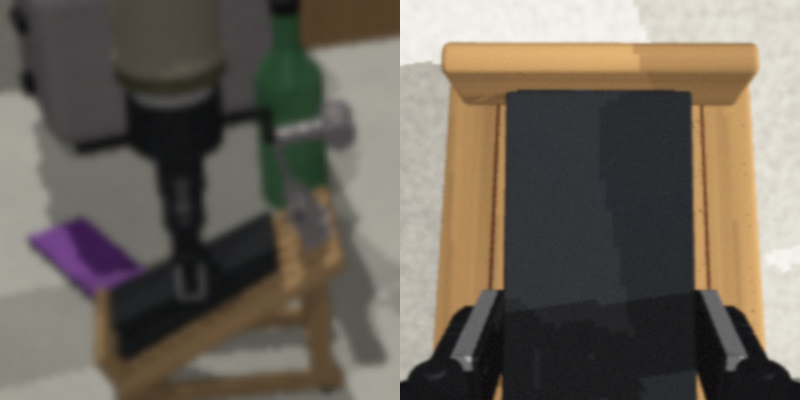

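```bash
python3 -m crank '{"slide":[[0,0,0.003],[0,0,0.003],[0,0,0]],"twist":[0,0,0]}'
python3 -m crank '{"slide":[[0,0,0.003],[0,0,0]],"twist":[0,0]}'
python3 - <<'E'
from h import *
togo([444.8,166.9,75],171.8)
b=snap("side","d17"); w=snap("wrist","w17")
cv2.imwrite("pics/sd17.png",np.hstack([cv2.resize(b[110:210,160:260],(400,400)),cv2.resize(w[60:310,131:381],(400,400))]))
E
```

```text
time: 19.05
tool_pos: [443.4, 167.5, 81.8]
tcp_rot: [180.0, 0.0, 171.8]
ft_force: [-1.7, 0.5, 5.7]
finger_gap: 58.6
time: 19.25
tool_pos: [443.9, 167.5, 80.7]
tcp_rot: [180.0, 0.1, 171.8]
ft_force: [-10.0, -1.5, 22.8]
finger_gap: 58.9
t 19.25 pos [443.9 167.5  80.7] rpy [1.800e+02 6.000e-02 1.718e+02] slide m [-0.001  -0.0005  0.0057] twist 0.0001 F [-10.   -1.5  22.8] gap 58.9
```

View pics/sd17.png

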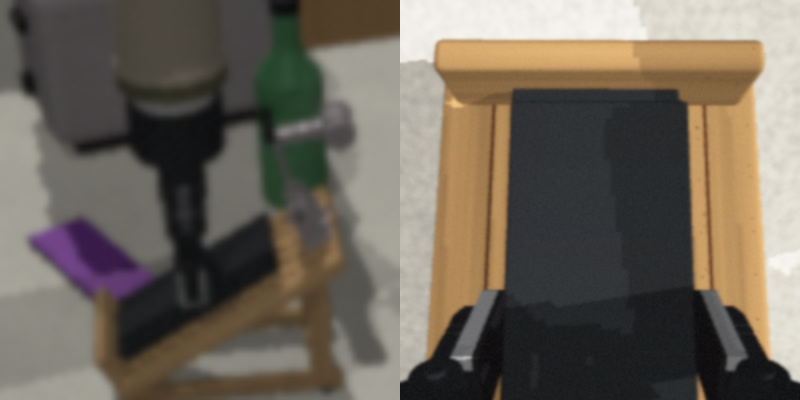

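```bash
python3 -m crank '{"slide":[[0,0,-0.002],[0,0,0]],"twist":[0,0]}'
python3 -m crank '{"slide":[[0.001,0,0.0006],[0.001,0,0.0006],[0,0,0]],"twist":[0,0,0]}'
python3 - <<'E'
from h import *
togo([444.8,166.9,75],171.8)
w=snap("wrist","w18")
cv2.imwrite("pics/sd18.png",cv2.resize(w[90:150,180:330],(800,320),interpolation=2))
E
```

```text
time: 19.55
tool_pos: [443.6, 167.5, 81.5]
tcp_rot: [180.0, 0.0, 171.8]
ft_force: [-1.8, -0.3, 9.2]
finger_gap: 59.2
time: 19.85
tool_pos: [442.7, 167.8, 80.9]
tcp_rot: [180.0, 0.2, 171.8]
ft_force: [0.4, -1.2, 10.0]
finger_gap: 59.0
t 19.85 pos [442.7 167.8  80.9] rpy [1.7997e+02 1.7000e-01 1.7181e+02] slide m [-0.0022 -0.0006  0.0059] twist 0.0002 F [ 0.4 -1.2 10. ] gap 59.0
```

View pics/sd18.png

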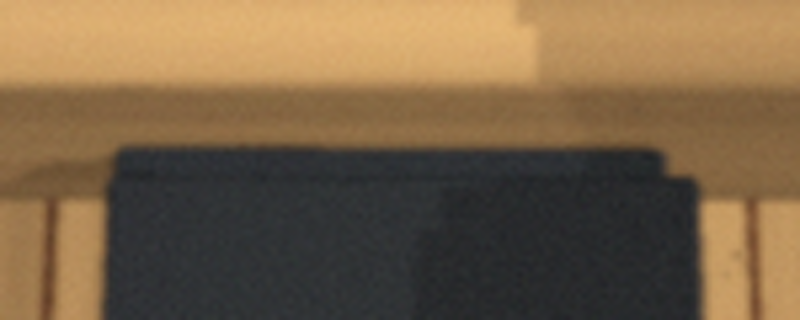

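Run:
```python
from h import *
pos,rpy=json.load(open("pics/w18.json")); st=(470.6,163.1,-8.2)
f=lambda x,y,z:wproj(np.array(pos),rpy,bed2w(st,(x,y,z))).round(1)
print("obs old",(180+117/5.33,117.8),(180+665/5.33,117.8),"new",(180+108/5.33,123.4),(180+698/5.33,123.4))
print("old",f(0,-30,16),f(0,30,16))
for x in (0,2,4,6): print(x,f(x,-30,24),f(x,30,24))
```

```text
obs old (201.9512195121951, 117.8) (304.765478424015, 117.8) new (200.2626641651032, 123.4) (310.95684803001876, 123.4)
old [201.9 118.3] [306.2 118.3]
0 [199.4 112.2] [308.6 112.2]
2 [199.3 115.6] [308.7 115.6]
4 [199.2 119. ] [308.9 119.1]
6 [199.  122.4] [309.  122.5]
```

```bash
python3 -m crank '{"slide":[[0,-0.001,-0.001],[0.0015,0,0.0008],[0.0015,0,0.0008],[0,0,0]],"twist":[0,0,0,0]}'
python3 -m crank '{"slide":[[0.001,0,0.0006],[0,0,0]],"twist":[0,0]}'
python3 - <<'E'
from h import *
togo([444.8,166.9,75],171.8)
w=snap("wrist","w19")
cv2.imwrite("pics/sd19.png",cv2.resize(w[90:150,180:330],(800,320),interpolation=2))
E
```

```text
time: 20.3
tool_pos: [437.5, 167.0, 78.2]
tcp_rot: [-180.0, -0.1, 171.8]
ft_force: [-0.9, -0.9, -0.6]
finger_gap: 59.1
time: 20.5
tool_pos: [436.8, 167.1, 77.9]
tcp_rot: [-180.0, -0.0, 171.8]
ft_force: [0.0, -2.4, -0.6]
finger_gap: 59.3
t 20.5 pos [436.8 167.1  77.9] rpy [-1.7998e+02 -4.0000e-02  1.7180e+02] slide m [-0.0079  0.0009  0.0029] twist 0.0 F [ 0.  -2.4 -0.6] gap 59.3
```

View pics/sd19.png

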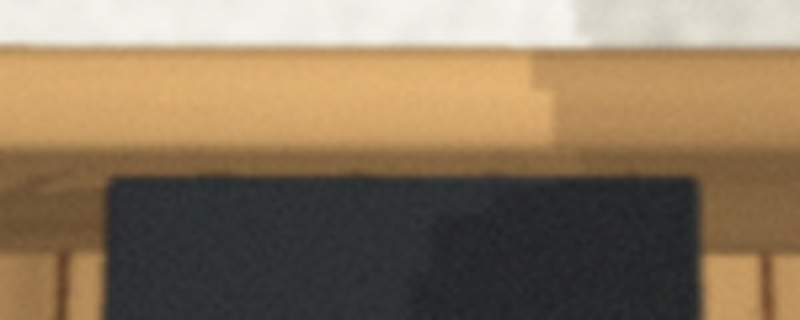

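Run:
```python
from h import *
pos,rpy=json.load(open("pics/w19.json")); st=(470.6,163.1,-8.2)
f=lambda x,y,z:wproj(np.array(pos),rpy,bed2w(st,(x,y,z))).round(1)
print(pos); print("ledge tip",f(0,0,30),f(-12,0,30))
for x in (-2,0,2,4): print(x,f(x,-30,24),f(x,30,24))
w=cv2.imread("pics/w19.png")
b=snap("side","d19");a=snap("scene","s19")
cv2.imwrite("pics/sd19b.png",np.hstack([cv2.resize(a[110:190,230:310],(400,400),interpolation=2),cv2.resize(b[140:220,170:250],(400,400),interpolation=2)]))
```

```text
[436.825322932239, 167.1374112955322, 77.93211541750442]
ledge tip [256.8 118.9] [256.8  98. ]
-2 [202.1 120.1] [311.4 120.1]
0 [201.9 123.5] [311.6 123.6]
2 [201.8 127. ] [311.7 127. ]
4 [201.7 130.4] [311.8 130.5]
```

View pics/sd19b.png

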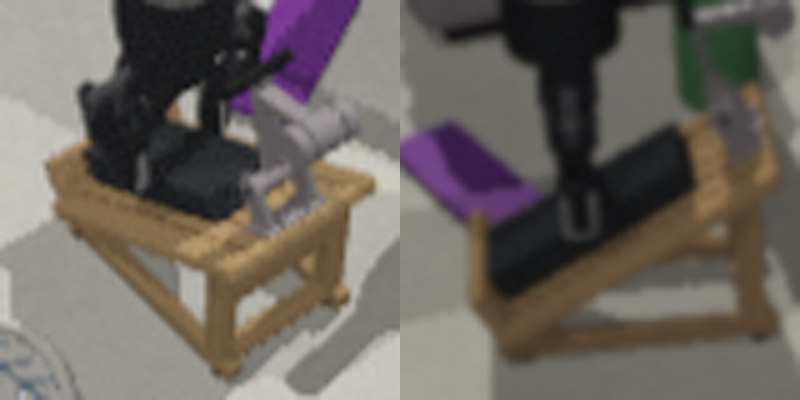

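```bash
python3 -m crank '{"slide":[[0,0,0.001],[0,0,0.001],[0,0,0]],"twist":[0,0,0]}'
python3 -m crank '{"slide":[[0,0,0],[0,0,0],[0,0,0]],"twist":[0,0,0]}' 0.25
python3 - <<'E'
from h import *
togo([444.8,166.9,75],171.8)
w=snap("wrist","w20")
cv2.imwrite("pics/sd20.png",cv2.resize(w[80:330,130:385],(612,600),interpolation=2))
E
```

```text
time: 20.95
tool_pos: [437.4, 167.1, 76.5]
tcp_rot: [-180.0, 0.0, 171.8]
ft_force: [-1.8, -4.2, 3.9]
finger_gap: 59.2
time: 21.25
tool_pos: [437.1, 167.5, 76.2]
tcp_rot: [180.0, -0.0, 171.8]
ft_force: [-0.1, -0.5, -0.9]
finger_gap: 64.2
t 21.25 pos [437.1 167.5  76.2] rpy [ 1.7998e+02 -1.0000e-02  1.7181e+02] slide m [-0.0077  0.0005  0.0012] twist 0.0001 F [-0.1 -0.5 -0.9] gap 64.2
```

View pics/sd20.png

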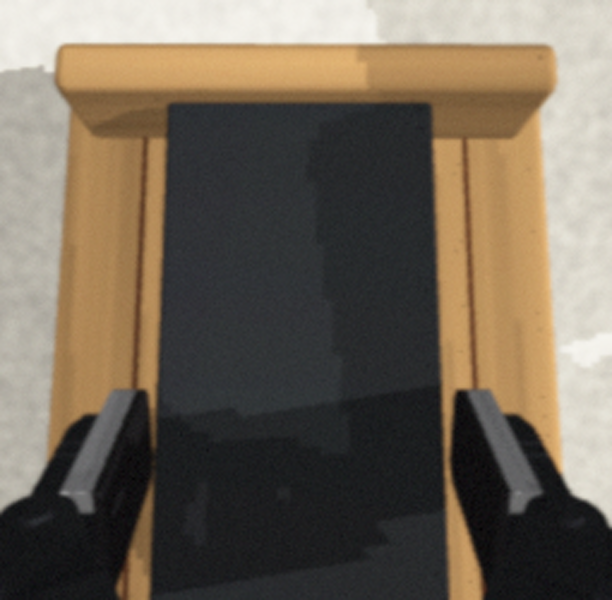

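```bash
python3 -m crank '{"slide":[[0,0,0],[0.002,0,-0.01],[0.01,0,-0.03],[0.01,0,-0.04],[0,0,-0.045],[0,0,-0.045],[0,0,-0.045],[0,0,-0.03]],"twist":[0,0,0,0,0,0,0,0]}' 0
python3 - <<'E'
from h import *
togo([567.9,149.1,300],171.8)
w=snap("wrist","w21");b=snap("side","d21");a=snap("scene","s21")
cv2.imwrite("pics/sd21.png",np.hstack([cv2.resize(a[90:190,220:320],(400,400),interpolation=2),cv2.resize(b[110:210,160:260],(400,400),interpolation=2)]))
cv2.imwrite("pics/w21c.png",cv2.resize(w[40:340,110:400],(580,600),interpolation=2))
E
```

```text
time: 22.1
tool_pos: [415.8, 170.7, 326.1]
tcp_rot: [179.9, 0.3, 171.8]
ft_force: [0.8, 0.1, -0.5]
finger_gap: 85.3
t 22.1 pos [415.8 170.7 326.1] rpy [179.88   0.26 171.81] slide m [-0.1535  0.0003  0.0268] twist 0.0002 F [ 0.8  0.1 -0.5] gap 85.3
```

View pics/sd21.png

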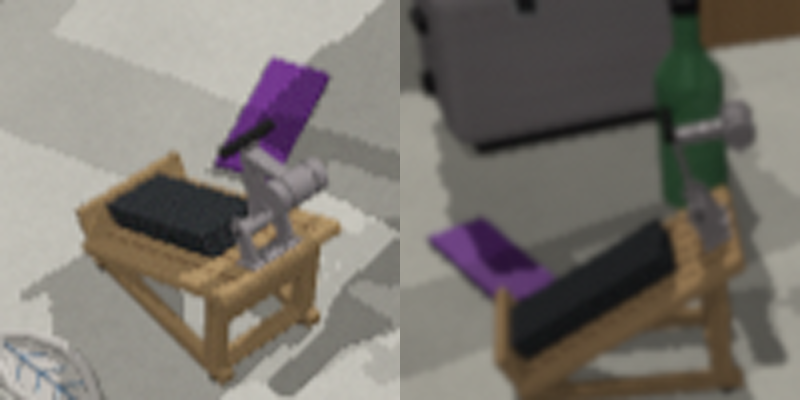

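View pics/w21c.png

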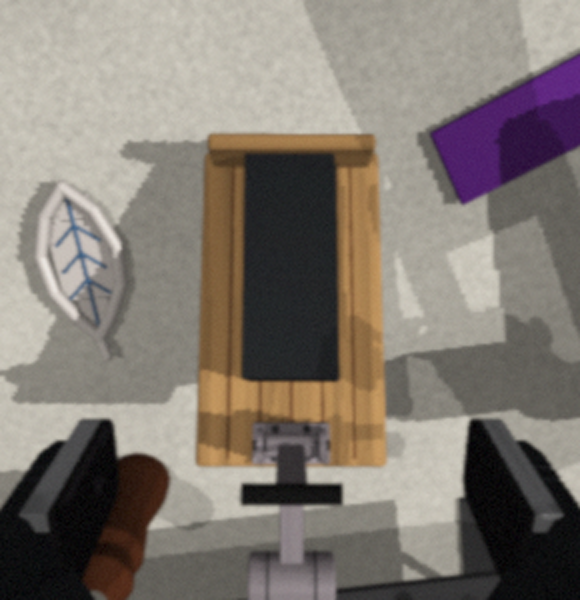

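```bash
python3 -m crank '{"slide":[[-0.02,0,0],[-0.035,0,0],[-0.04,0,0],[-0.035,0,0],[-0.02,0,0],[-0.0055,0,0],[0,0,0]],"twist":[0,0,0,0,0,0,0]}'
python3 - <<'E'
from h import *
togo([570,148.8,197],171.8)
w=snap("wrist","w22")
E
```

```text
time: 22.95
tool_pos: [568.9, 148.0, 319.8]
tcp_rot: [-180.0, -0.2, 171.8]
ft_force: [-0.2, -0.2, -0.7]
finger_gap: 85.5
t 22.95 pos [568.9 148.  319.8] rpy [-1.7996e+02 -1.6000e-01  1.7177e+02] slide m [-0.0013  0.001   0.1228] twist -0.0005 F [-0.2 -0.2 -0.7] gap 85.5
```

View pics/w22.png

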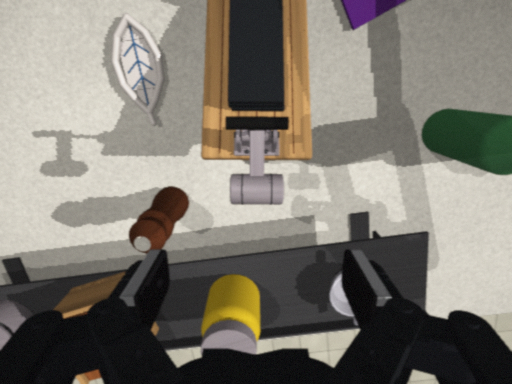

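Run:
```python
from h import *
pos,rpy=json.load(open("pics/w22.json")); st=(470.6,163.1,-8.2)
for th in (1.85,1.9,1.95):
  c,s=np.cos(th),np.sin(th); p=(190-62*c+45*s,0,30+62*s+45*c); X=bed2w(st,p); print(th,X.round(1),wproj(np.array(pos),rpy,X).round(1))
```

```text
1.85 [562.9 149.8 222. ] [256.4 183.3]
1.9 [566.3 149.3 220.5] [256.4 186.8]
1.95 [569.7 148.8 218.8] [256.3 190. ]
```

```bash
python3 -m crank '{"slide":[[-0.001,0.0008,0.02],[0,0,0.03],[0,0,0.03],[0,0,0.022],[0,0,0.015],[0,0,0.005],[0,0,0]],"twist":[0,0,0,0,0,0,0]}'
python3 - <<'E'
from h import *
togo([569.7,148.8,197.8],171.8)
w=snap("wrist","w23")
E
```

```text
time: 23.7
tool_pos: [569.9, 149.1, 199.3]
tcp_rot: [-180.0, -0.0, 171.8]
ft_force: [0.2, 0.2, -0.2]
finger_gap: 85.3
t 23.7 pos [569.9 149.1 199.3] rpy [-1.8000e+02 -2.0000e-02  1.7182e+02] slide m [ 0.0002 -0.0003  0.0015] twist 0.0003 F [ 0.2  0.2 -0.2] gap 85.3
```

View pics/w23.png

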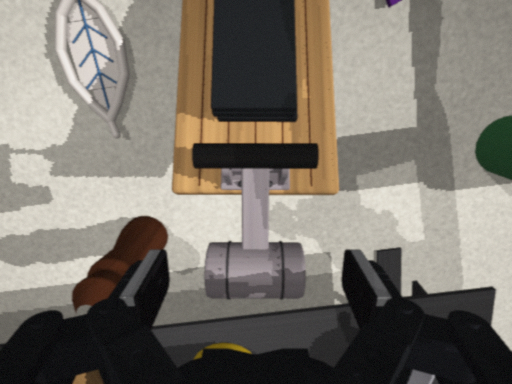

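The weight is between the jaws, at columns 205 to 305, so I'll close on it.

```bash
python3 -m crank '{"slide":[[0,0,0.001],[0,0,0],[0,0,0],[0,0,0],[0,0,0],[0,0,0],[0,0,0],[0,0,0]],"twist":[0,0,0,0,0,0,0,0]}' 1 35
python3 - <<'E'
from h import *
togo([569.7,148.8,197.8],171.8)
r=76.6; ph0=np.arctan2(8,-76.2)
th=np.array([1.95,1.92,1.88,1.82,1.74,1.66,1.58,1.5,1.4,1.3,1.2,1.1,1.0,.9,.8,.7,.6,.5,.42,.34,.28,.23,.19,.16,.14,.12,.11,.10])
p=np.c_[r*np.cos(ph0-th),r*np.sin(ph0-th)]
for t,d,q in zip(th[1:],np.diff(p,axis=0),p[1:]): print(t,[float(round(-d[0]/1000,4)),0,float(round(-d[1]/1000,4))],(q[1]+151-21).round(1))
E
```

```text
time: 24.55
tool_pos: [570.9, 148.7, 199.3]
tcp_rot: [180.0, 0.1, 171.8]
ft_force: [-1.5, -1.6, 5.3]
finger_gap: 43.4
t 24.55 pos [570.9 148.7 199.3] rpy [1.7999e+02 8.0000e-02 1.7179e+02] slide m [ 0.0012 -0.0001  0.0015] twist -0.0002 F [-1.5 -1.6  5.3] gap 43.4
1.92 [0.002, 0, -0.001] 198.8
1.88 [0.0028, 0, -0.0013] 200.1
1.82 [0.0043, 0, -0.0017] 201.9
1.74 [0.0058, 0, -0.0019] 203.7
1.66 [0.006, 0, -0.0014] 205.2
1.58 [0.0061, 0, -0.0009] 206.1
1.5 [0.0061, 0, -0.0005] 206.6
1.4 [0.0077, 0, 0.0001] 206.4
1.3 [0.0076, 0, 0.0009] 205.5
1.2 [0.0075, 0, 0.0016] 203.9
1.1 [0.0073, 0, 0.0024] 201.5
1.0 [0.007, 0, 0.0031] 198.4
0.9 [0.0067, 0, 0.0038] 194.6
0.8 [0.0062, 0, 0.0044] 190.2
0.7 [0.0058, 0, 0.005] 185.2
0.6 [0.0052, 0, 0.0056] 179.6
0.5 [0.0047, 0, 0.0061] 173.5
0.42 [0.0033, 0, 0.0052] 168.4
0.34 [0.0029, 0, 0.0054] 162.9
0.28 [0.0019, 0, 0.0042] 158.7
0.23 [0.0013, 0, 0.0036] 155.2
0.19 [0.0009, 0, 0.0029] 152.2
0.16 [0.0006, 0, 0.0022] 150.0
0.14 [0.0004, 0, 0.0015] 148.6
0.12 [0.0004, 0, 0.0015] 147.1
0.11 [0.0002, 0, 0.0007] 146.3
0.1 [0.0002, 0, 0.0007] 145.6
```

```bash
python3 -m crank '{"slide":[[0.002,0,-0.001],[0.0028,0,-0.0013],[0.0043,0,-0.0017],[0.0058,0,-0.0019],[0.006,0,-0.0014],[0.0061,0,-0.0009],[0.0061,0,-0.0005],[0,0,0]],"twist":[0,0,0,0,0,0,0,0]}'
python3 -m crank '{"slide":[[0.0077,0,0.0001],[0.0076,0,0.0009],[0.0075,0,0.0016],[0.0073,0,0.0024],[0.007,0,0.0031],[0.0067,0,0.0038],[0,0,0],[0,0,0]],"twist":[0,0,0,0,0,0,0,0]}'
python3 - <<'E'
from h import *
togo([570,148.8,198],171.8)
b=snap("side","d24");a=snap("scene","s24")
cv2.imwrite("pics/sd24.png",np.hstack([cv2.resize(a[90:190,220:320],(400,400),interpolation=2),cv2.resize(b[110:210,160:260],(400,400),interpolation=2)]))
E
```

```text
time: 25.35
tool_pos: [538.3, 153.5, 208.0]
tcp_rot: [180.0, 0.2, 171.8]
ft_force: [2.3, -1.5, 4.8]
finger_gap: 43.5
time: 26.15
tool_pos: [494.3, 160.0, 196.3]
tcp_rot: [180.0, 0.0, 171.8]
ft_force: [-4.7, -0.3, 10.5]
finger_gap: 43.6
t 26.15 pos [494.3 160.  196.3] rpy [1.7998e+02 2.0000e-02 1.7181e+02] slide m [-0.0766 -0.0003 -0.0017] twist 0.0002 F [-4.7 -0.3 10.5] gap 43.6
```

View pics/sd24.png

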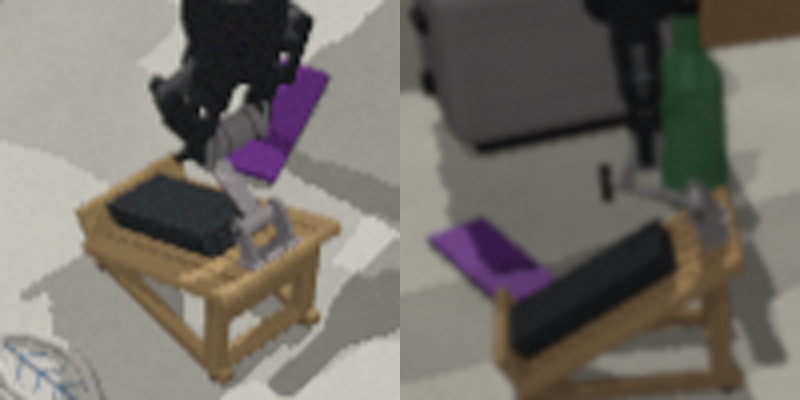

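```bash
python3 -m crank '{"slide":[[0.007,0,0.0031],[0.0058,0,0.005],[0.0052,0,0.0056],[0.0047,0,0.0061],[0.0033,0,0.0052],[0.0029,0,0.0054],[0,0,0],[0,0,0]],"twist":[0,0,0,0,0,0,0,0]}'
python3 - <<'E'
from h import *
togo([459,164.8,147],171.8)
b=snap("side","d25");a=snap("scene","s25")
cv2.imwrite("pics/sd25.png",np.hstack([cv2.resize(a[90:190,220:320],(400,400),interpolation=2),cv2.resize(b[110:210,160:260],(400,400),interpolation=2)]))
E
```

```text
time: 27.05
tool_pos: [464.5, 164.3, 164.1]
tcp_rot: [-180.0, -0.2, 171.8]
ft_force: [-4.9, 2.7, 2.9]
finger_gap: 43.3
t 27.05 pos [464.5 164.3 164.1] rpy [-1.8000e+02 -1.5000e-01  1.7182e+02] slide m [ 0.0054 -0.0003  0.0171] twist 0.0004 F [-4.9  2.7  2.9] gap 43.3
```

View pics/sd25.png

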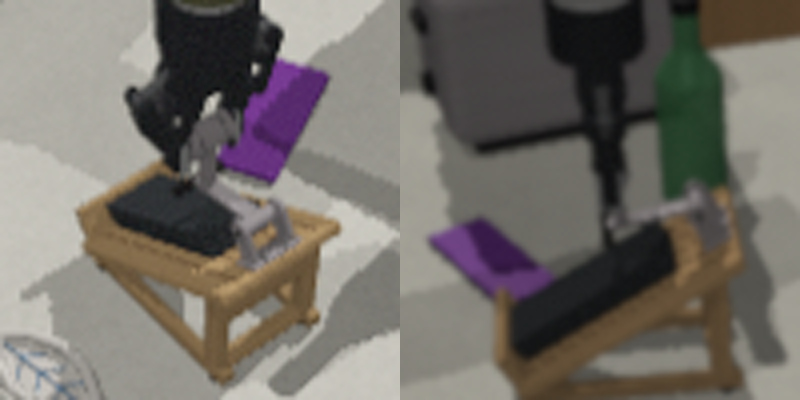

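```bash
python3 -m crank '{"slide":[[0.0014,0,0.0042],[0.001,0,0.0036],[0.0007,0,0.0029],[0.0005,0,0.0022],[0,0,0],[0,0,0]],"twist":[0,0,0,0,0,0]}'
python3 -m crank '{"slide":[[0.0003,0,0.0012],[0,0,0]],"twist":[0,0]}'
python3 -m crank '{"slide":[[0.0003,0,0.0012],[0,0,0]],"twist":[0,0]}'
python3 - <<'E'
from h import *
togo([459,164.8,147],171.8)
b=snap("side","d26");a=snap("scene","s26")
cv2.imwrite("pics/sd26.png",np.hstack([cv2.resize(a[110:190,230:310],(400,400),interpolation=2),cv2.resize(b[140:220,170:250],(400,400),interpolation=2)]))
E
```

```text
time: 27.75
tool_pos: [460.7, 164.9, 151.6]
tcp_rot: [-180.0, -0.2, 171.8]
ft_force: [-9.4, 1.6, 6.5]
finger_gap: 43.7
time: 27.95
tool_pos: [460.5, 164.9, 150.4]
tcp_rot: [-180.0, -0.2, 171.8]
ft_force: [-11.2, 1.8, 8.4]
finger_gap: 43.5
time: 28.15
tool_pos: [460.2, 165.0, 149.2]
tcp_rot: [-180.0, -0.2, 171.8]
ft_force: [-9.2, 1.3, 8.1]
finger_gap: 43.4
t 28.15 pos [460.2 165.  149.2] rpy [-179.99   -0.18  171.82] slide m [ 0.0012 -0.0003  0.0022] twist 0.0004 F [-9.2  1.3  8.1] gap 43.4
```

View pics/sd26.png

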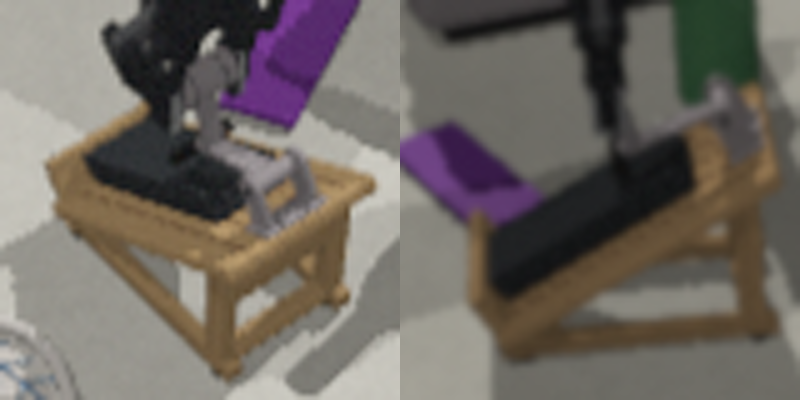

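```bash
python3 -m crank '{"slide":[[0.002,0,0],[0,0,0]],"twist":[0,0]}'
python3 -m crank '{"slide":[[0.0003,0,0.001],[0,0,0]],"twist":[0,0]}'
python3 -m crank '{"slide":[[0.0003,0,0.001],[0,0,0]],"twist":[0,0]}'
```

```text
time: 28.45
tool_pos: [460.3, 165.0, 149.3]
tcp_rot: [180.0, 0.1, 171.8]
ft_force: [5.1, 1.9, -1.5]
finger_gap: 43.6
time: 28.65
tool_pos: [460.1, 165.0, 148.9]
tcp_rot: [180.0, 0.1, 171.8]
ft_force: [3.7, 0.7, 1.4]
finger_gap: 43.8
time: 28.85
tool_pos: [459.8, 165.0, 147.8]
tcp_rot: [180.0, 0.1, 171.8]
ft_force: [5.9, 0.8, 3.2]
finger_gap: 43.6
```

```bash
python3 -m crank '{"slide":[[0.0002,0,0.001],[0,0,0]],"twist":[0,0]}'
python3 -m crank '{"slide":[[0.0002,0,0.001],[0,0,0]],"twist":[0,0]}'
python3 - <<'E'
from h import *
togo([459,164.8,147],171.8)
b=snap("side","d27");a=snap("scene","s27")
cv2.imwrite("pics/sd27.png",np.hstack([cv2.resize(a[110:190,230:310],(400,400),interpolation=2),cv2.resize(b[140:220,170:250],(400,400),interpolation=2)]))
E
```

```text
time: 29.05
tool_pos: [459.4, 165.1, 146.7]
tcp_rot: [180.0, 0.1, 171.8]
ft_force: [4.9, 0.5, 3.0]
finger_gap: 43.3
time: 29.25
tool_pos: [459.0, 165.1, 145.6]
tcp_rot: [180.0, 0.1, 171.8]
ft_force: [5.5, 1.7, 3.5]
finger_gap: 43.7
t 29.25 pos [459.  165.1 145.6] rpy [1.7997e+02 6.0000e-02 1.7180e+02] slide m [-0.     -0.0003 -0.0014] twist -0.0001 F [5.5 1.7 3.5] gap 43.7
```

View pics/sd27.png

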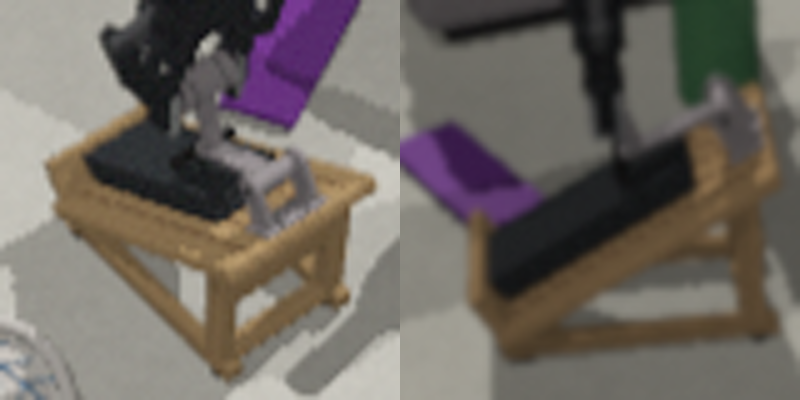

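```bash
python3 -m crank '{"slide":[[0.0001,0,0.001],[0,0,0]],"twist":[0,0]}'
python3 -m crank '{"slide":[[0.0001,0,0.001],[0,0,0]],"twist":[0,0]}'
```

```text
time: 29.55
tool_pos: [458.7, 165.2, 144.4]
tcp_rot: [180.0, 0.0, 171.8]
ft_force: [5.5, 2.0, 3.1]
finger_gap: 43.5
time: 29.75
tool_pos: [458.4, 165.2, 143.3]
tcp_rot: [180.0, 0.0, 171.8]
ft_force: [3.5, 1.2, 3.4]
finger_gap: 43.6
```

Run:
```python
from h import *
w=snap("wrist","w28"); b=snap("side","d28")
w3=cv2.imread("pics/w3.png")
cv2.imwrite("pics/c28.png",np.hstack([w3[210:384,160:350],w[210:384,160:350],cv2.resize(b[140:220,170:250],(348,348))[:174*1] if 0 else cv2.resize(b[150:210,185:245],(174,174),interpolation=2)]))
i=cv2.imread("pics/c28.png"); cv2.imwrite("pics/c28.png",cv2.resize(i,None,fx=1.44,fy=1.44,interpolation=2))
```

```text
(no output)
```

View pics/c28.png

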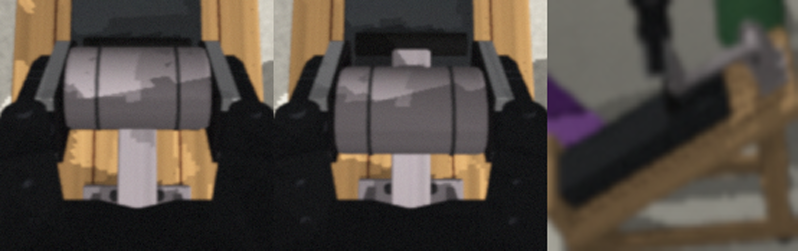

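Run:
```python
from h import *
pos,rpy=json.load(open("pics/w28.json")); st=(470.6,163.1,-8.2); print(pos)
for th in (0.0,0.11,0.15,0.2,0.25,.3):
  c,s=np.cos(th),np.sin(th); rot=lambda x,z:(190+x*c+z*s,0,30-x*s+z*c)
  W=bed2w(st,rot(-62,45)); F=bed2w(st,rot(-75,-9)); print(th,W.round(1),F.round(1),wproj(np.array(pos),rpy,W).round(1),wproj(np.array(pos),rpy,F).round(1),[proj("side",F).round(1),proj("side",W).round(1)])
w=cv2.imread("pics/w28.png"); cv2.imwrite("pics/w28c.png",cv2.resize(w[180:384,160:350],None,fx=2.9,fy=2.9,interpolation=2))
b=cv2.imread("pics/d28.png"); cv2.imwrite("pics/d28c.png",cv2.resize(b[145:205,185:255],None,fx=10,fy=10,interpolation=2))
```

```text
[458.3908310546343, 165.21278667518564, 143.29707560467463]
0.0 [459.1 164.8 159. ] [474.7 162.5 105.7] [254.5 268.5] [254.6 243.2] [array([216. , 174.7]), array([209.9, 161. ])]
0.11 [460.4 164.6 167.3] [470.1 163.2 112.6] [254.4 281.3] [254.6 242.1] [array([214.4, 173. ]), array([210.1, 158.7])]
0.15 [461.1 164.5 170.2] [468.6 163.4 115.2] [254.4 286.7] [254.6 242. ] [array([213.9, 172.4]), array([210.3, 157.8])]
0.2 [462.1 164.3 173.9] [466.9 163.6 118.6] [254.4 294. ] [254.6 242.2] [array([213.3, 171.5]), array([210.5, 156.8])]
0.25 [463.4 164.1 177.6] [465.4 163.8 122.1] [254.4 301.9] [254.6 242.8] [array([212.8, 170.7]), array([210.8, 155.8])]
0.3 [464.8 163.9 181.1] [464.1 164.  125.6] [254.4 310.4] [254.6 243.6] [array([212.3, 169.8]), array([211.2, 154.7])]
```

View pics/w28c.png

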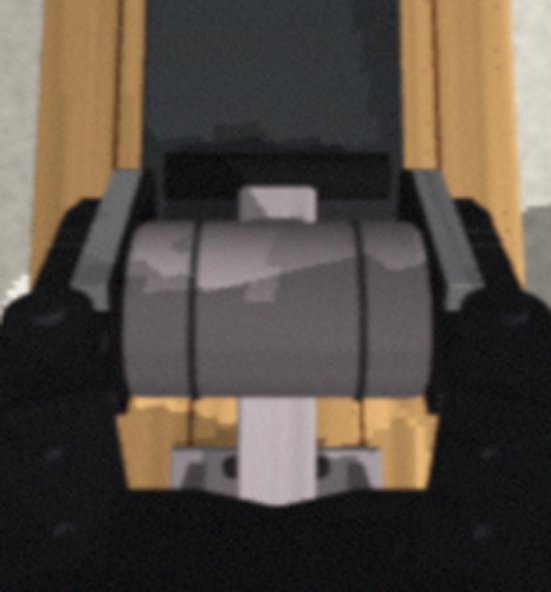

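View pics/d28c.png

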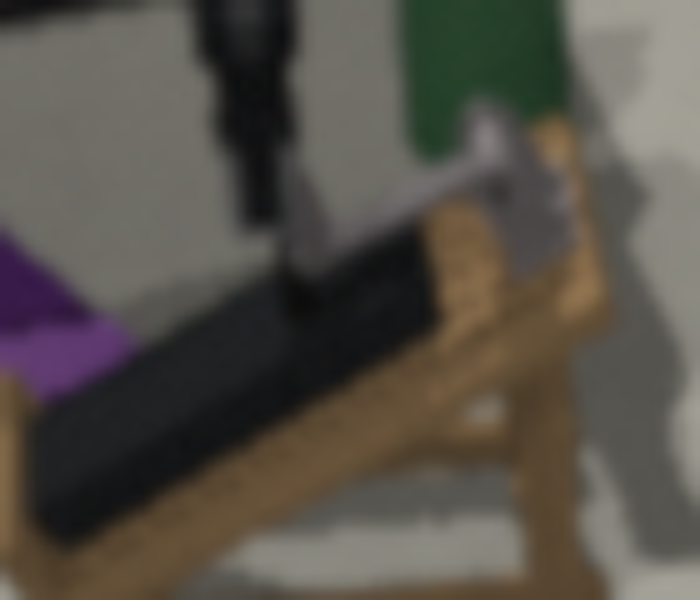

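```bash
python3 - <<'E'
from h import *
st=(470.6,163.1,-8.2)
for n in ("w2","w3"):
  pos,rpy=json.load(open(f"pics/{n}.json")); print(n,pos,wproj(np.array(pos),rpy,bed2w(st,(128,0,75))).round(1))
E
cd pics; python3 -c "
import cv2;a=cv2.imread('w2.png');b=cv2.imread('w3.png')
for n,i in (('w2',a),('w3',b)):
  print(n,i[225:320:3,230].mean(1).round(0).astype(int).tolist())
w=cv2.imread('w28.png');print(w[225:330:3,230].mean(1).round(0).astype(int).tolist())"
```

```text
w2 [458.16749453641125, 164.78647973173068, 135.95583453099158] [255.4 277.8]
w3 [459.714220882208, 165.0556714463505, 137.9912900080067] [254.4 272.5]
w2 [55, 50, 53, 50, 39, 20, 16, 26, 45, 68, 85, 97, 110, 126, 133, 153, 160, 159, 123, 113, 83, 83, 85, 85, 77, 66, 62, 114, 151, 153, 153, 152]
w3 [53, 54, 53, 37, 15, 24, 52, 78, 102, 118, 131, 138, 151, 163, 168, 174, 180, 167, 93, 88, 89, 88, 83, 81, 73, 113, 158, 160, 160, 156, 155, 158]
[55, 50, 29, 16, 19, 13, 19, 16, 28, 33, 36, 74, 96, 112, 130, 141, 147, 155, 133, 93, 94, 95, 97, 96, 94, 94, 91, 93, 86, 83, 82, 154, 164, 122, 108]
```

```bash
python3 -m crank '{"slide":[[0,0,0],[0,0,0],[0,0,0],[0,0,0]],"twist":[0,0,0,0]}' 0.4
python3 - <<'E'
from h import *
togo([459,164.8,147],171.8)
w=snap("wrist","w29"); print(w[225:330:3,230].mean(1).round(0).astype(int).tolist())
st=(470.6,163.1,-8.2)
pos,rpy=json.load(open("pics/w29.json"))
for th in (.05,.11,.17):
  c,s=np.cos(th),np.sin(th); print(th,wproj(np.array(pos),rpy,bed2w(st,(190-62*c+45*s,0,30+62*s+45*c))).round(1))
E
```

```text
time: 30.25
tool_pos: [457.7, 164.9, 142.7]
tcp_rot: [-180.0, -0.1, 171.8]
ft_force: [0.2, -0.5, -0.0]
finger_gap: 51.4
t 30.25 pos [457.7 164.9 142.7] rpy [-1.7996e+02 -1.0000e-01  1.7181e+02] slide m [-0.0013  0.0001 -0.0043] twist 0.0001 F [ 0.2 -0.5 -0. ] gap 51.4
[48, 44, 32, 21, 14, 15, 18, 15, 15, 42, 60, 74, 98, 113, 122, 137, 149, 135, 93, 93, 94, 90, 93, 87, 86, 89, 82, 75, 65, 150, 162, 160, 163, 149, 111]
0.05 [255.4 275.9]
0.11 [255.4 283.3]
0.17 [255.4 291.6]
```

View pics/w29.png

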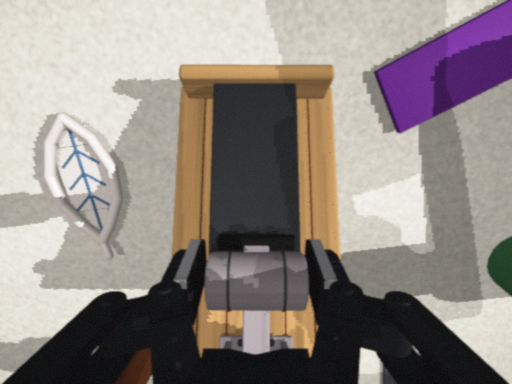

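```bash
python3 -m crank '{"slide":[[0,0,0],[0,0,0],[0,0,0],[0,0,0],[0,0,0],[0,0,0]],"twist":[0,0,0,0,0,0]}' 0
python3 -m crank '{"slide":[[0,0,-0.01],[0,0,-0.03],[0,0,-0.04],[0.01,0,-0.04],[0.01,0,-0.04],[0,0,-0.02],[0,0,0],[0,0,0]],"twist":[0,0,0,0,0,0,0,0]}' 0
python3 - <<'E'
from h import *
togo([459,164.8,147],171.8)
w=snap("wrist","w30"); b=snap("side","d30");a=snap("scene","s30")
cv2.imwrite("pics/sd30.png",np.hstack([cv2.resize(a[100:190,220:320],(400,360),interpolation=2),cv2.resize(b[130:220,160:260],(400,360),interpolation=2)]))
cv2.imwrite("pics/w30c.png",cv2.resize(w[20:270,150:370],(528,600),interpolation=2))
st=(470.6,163.1,-8.2); pos,rpy=json.load(open("pics/w30.json")); f=lambda x,y,z:wproj(np.array(pos),rpy,bed2w(st,(x,y,z)))
g=lambda p:((p-[150,20])*2.4).round(0)
for x in (0,150): print(x,g(f(x,-30,24)),g(f(x,30,24)))
for th in (.0,.11,.17):
  c,s=np.cos(th),np.sin(th); print(th,g(f(190-62*c+45*s,0,30+62*s+45*c)))
E
```

```text
time: 30.9
tool_pos: [458.4, 165.0, 143.4]
tcp_rot: [-180.0, -0.0, 171.8]
ft_force: [0.5, 0.6, 0.1]
finger_gap: 85.1
time: 31.7
tool_pos: [438.8, 167.9, 324.1]
tcp_rot: [180.0, 0.1, 171.8]
ft_force: [-0.3, 0.7, -0.3]
finger_gap: 85.5
t 31.7 pos [438.8 167.9 324.1] rpy [1.7997e+02 8.0000e-02 1.7180e+02] slide m [-0.0202 -0.0003  0.1771] twist -0.0 F [-0.3  0.7 -0.3] gap 85.5
0 [197. 190.] [307. 190.]
150 [192. 464.] [311. 464.]
0.0 [252. 402.]
0.11 [252. 411.]
0.17 [252. 417.]
```

View pics/sd30.png

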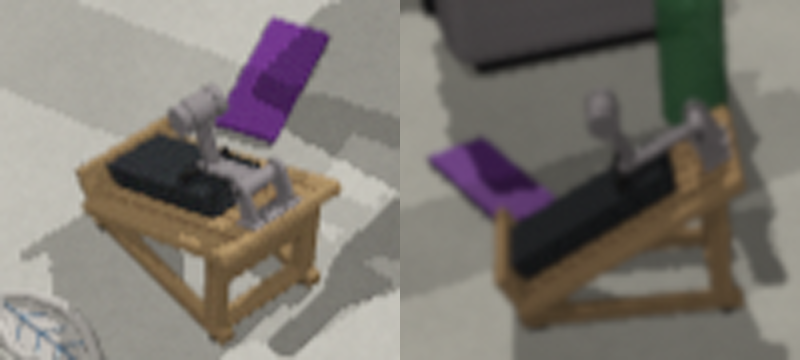

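View pics/w30c.png

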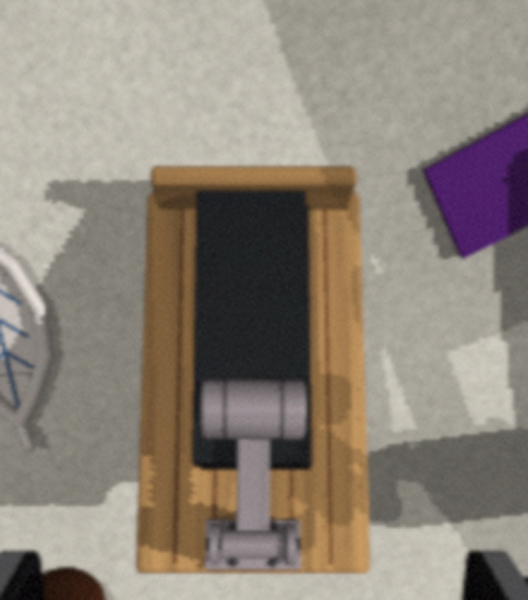

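The new slate's corners sit at crop (196,191), (305,191), (193,466) and (310,466). The prediction for a slate square at the ledge is (197,190), (307,190), (192,464) and (311,464), so they agree. The weight is at row 410, which fits an arm angle of about 0.11. I'm handing in.

```bash
python3 -c "
from bench import hand_in
print(hand_in())"
```

```text
the job is handed in; nothing more can be done
None
```

The job is handed in at about 32 s of robot time. The hold-down arm was tipped back onto its stop, the loose slate was laid on the pile, and the arm was brought down onto all three.

**Final checks**
- **Slate:** in the last wrist picture its four corners lie within about 1 px of where a slate square at the ledge should be. It is within about 1 mm at the ledge and centred on the pile.
- **Hold-down arm:** its weight sits where an angle of about 0.11 rad puts it, which is the stated value for three slates.
- **Robot:** it was clear of everything, with the tool about 150 mm above the stand. The spoon rest, pepper mill, bottle and purple look-alike were not touched in any move and looked unmoved in the pictures around the stand. I did not compare every other bystander with its first picture.

**What went less well**
- **Lowering the arm:** near the end, the fingers slipped several millimetres along the smooth weight. I judged from the force that the foot was down, but a wrist picture then put the arm at about 0.15–0.17 rad. When I opened the jaws it settled to about 0.12. By those readings the foot came down its last 3–4 mm without being held.
- **Laying the slate:** it was pressed onto the pile with about 25 N for a moment. It then slid the last 6 mm to the ledge in one quick step.

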